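# Load a capsule coffee machine, snap its lever shut and start it with a cup in place

### The job

Get the capsule coffee machine going for one espresso: take the one capsule left in the woven basket, drop it flat into the round chamber on top of the machine's head, and swing the machine's lever forward and down past its centre until it snaps fully shut over the capsule. Stand the small espresso cup upright on the drip tray, centred under the spout. Only when the lever is shut and the cup stands there, snap the rocker switch on the top deck over to its other side, and don't knock or shift the other things on the worktop.

Things in the scene. Friction and masses are not known exactly. Their poses are not given: they have to be found in the camera images.
- machine: Capsule coffee machine, black plastic and steel, fixed. Origin on the worktop under the head's rear edge; own x front to back, y to its left. Plinth and drip tray: x -90..125 mm, y +-65, z 0..30. Column: x 0..85, top deck z = 205 (y +-65 to z 175, +-49 above). Water tank behind it to x = 125, z = 204. Head: over the tray, x -75..0, y +-49, z 130..205.
- chamber (a point): Centre of the mouth of the round capsule chamber in the flat top of the head (machine x = -38, y = 0, z = 205 mm). The hole is 54 mm across with a 4 mm chamfer, 45 mm deep. Axes as the machine's.
- cup_spot (a point): Point on the drip tray's flat steel grille (machine x = -38, y = 0, z = 30 mm) straight under the spout: the bowl's middle belongs here. Above it the spout's tip is at z = 104 and the head's underside at z = 130; the head reaches 37 mm further forward than this point, so a cup comes in from the front or side, with the tool tilted. Axes as the machine's.
- lever_pivot (a point): Middle of the lever's hinge line (parallel to machine y), at machine x = 20, z = 195 mm.
- lever_bar (a point): Middle of the lever's round cross bar (16 mm thick, 122 mm long, parallel to machine y), 100 mm from the hinge line. The lever is a U: two flat steel arms (y = +-57 mm) joined by this bar, with a 120 mm wide, 8 mm thick black plate across them 23 to 87 mm from the hinge line, its back 20 mm behind the line from hinge to bar. Moves with the lever.
- lever (a joint): Lever angle. 0 = open: points up, leaning 20 degrees back, bar 290 mm above the worktop and over the rocker. Grows as the bar swings forward (machine -x) and down to 1.92 = shut: arms level, bar in front of the head, plate over the chamber. A spring drives it away from its centre at 1.35: before that it falls back open, beyond it snaps shut by itself. At most about 5 N at the bar.
- rocker (a joint): Angle of the rocker switch, a 41 x 22 mm grey seesaw paddle (long side along machine y) in a steel bezel on the top deck at machine x = 60, y = 0; hinge line along x at z = 208 mm. 0 = off: its right half (-y) stands up. Pressing that half down makes it grow; past 0.2 it snaps over to 0.4 = on. About 4 N. While the lever is open it hangs over the rocker.
- rocker_raised (a point): On the top face of the rocker half that is raised while off, 14 mm from its hinge line, about 220 mm above the worktop; moves with the rocker (down by about 5 mm).
- capsule: Coffee capsule: an aluminium drum 41 mm across, 40 tall, thin 44 mm rim at its top, slightly narrowed foot; 25 g. Origin: centre of its underside, z up. It stands on the floor of the basket.
- basket: Woven basket, fixed; outside 196 (own x) x 264 (own y) x 100 mm tall, walls about 10 mm, floor 6 mm thick. Origin: centre of its underside. Holds only the capsule.
- cup: Espresso cup: small, white with a pattern, 60 mm across the rim, 42 at the foot, 52 tall, one handle; 0.1 kg, stands upright on the worktop. Origin: on its underside, 12 mm from the bowl's middle towards the handle. The handle points along own -y and ends at y = -42 mm; the bowl's middle is at y = +12.
- cup_axis (a point): Middle of the underside of the cup's bowl.
- cup_handle (a point): Middle of the cup's handle: 34 mm above the underside, 46 mm from the bowl's middle. The handle is an upright loop 13 mm thick (along own x), from 16 to 52 mm high and from y = -24 to -42 mm; pinch it across own x.
- sugar_pourer: Bystander: opal glass sugar pourer with a steel cap and tube, 52 mm across, 167 tall, loose on the worktop; leave it. Origin: centre of its underside.
- honey_jar: Bystander: squat glass honey jar with a metal lid, 71 mm across, 110 tall, loose on the worktop; leave it. Origin: centre of its underside.
- teaspoon: Bystander: small steel teaspoon lying flat, 130 x 26 x 11 mm, loose on the worktop; leave it. Origin: centre of its underside.
- pepper_mill: Bystander: turned wooden pepper mill, 58 mm across, 170 tall, loose on the worktop; leave it. Origin: centre of its underside.
- spice_jar: Bystander: glass spice jar with a dark screw cap, 41 mm across, 105 tall, loose on the worktop; leave it. Origin: centre of its underside.

How it is judged:
By the outcome, as a careful person would: the job done as asked, in the order asked, and still so for the second after the job is handed in, with the robot touching nothing.
It also fails if it takes over 72 s, if anything falls off the work surface, if the arm or the gripper's body presses on something with over 40 N, if the wrist force passes 120 N, or if a joint passes its speed limit or range.

### The arm

A 7-joint arm with a two-finger parallel gripper is mounted at the origin on a cart in front of the work surface, level with it; the furniture and walls round the work are solid. World frame = base frame: x ahead of the robot, y to its left, z up, the work surface at z = 0. Lengths are in m, angles in rad, forces in N, time in s.
With the tool pointing down it reaches from about 0.35 to 0.9 m from the base axis. Payload 7.2 kg.
Tool frame: the origin (TCP) lies at the centre of the arm's flange, where the gripper is bolted on; the fingertips stand 182 mm ahead of it and the grasp point (between the pads) lies 163 mm ahead of it (bot.pinch_z is the distance from the TCP to the grasp point, in m); z points along the fingers, y is the line along which they close (so a half turn about z gives the same grasp; the last joint's range is limited). The gripper opens to 88 mm and grips with 3 to 60 N. Pads are 20 mm wide; open, the fingers measure 115 mm over their backs; the gripper's body (75 mm by 178 mm) begins 61 mm behind the grasp point.
Start: joints at [1.192, 0.411, -0.013, 1.596, 0.006, 1.134, -0.082], TCP at [0.191, -0.595, 0.405] pointing down, gripper open.
Joint ranges: [-2.95, 2.95], [-0.29, 1.99], [-1.47, 1.44], [0.14, 2.54], [-1.03, 4.17], [0.13, 1.85], [-2.86, 2.86]. Speed limits (rad/s): [2.39, 2.39, 3.01, 3.01, 3.14, 3.14, 3.14].

### API

Orientations are given as a unit quaternion [w, x, y, z].
In Python, from station import bot, imaging gives the robot as it stands. The module is installed in compiled form; this text tells all that it offers.
- The arm moves only by the tool servo_tool, never from a script. Its argument "moves" is a list of rows, each an object with "linear": the shift along the tool's x, y, z in cm, a list of three; "rotation": the turn, a rotation vector about the tool's x, y, z in rad, a list of three. In form: [{"linear": [dx, dy, dz], "rotation": [rx, ry, rz]}, ...]. A call has 1 to 10 rows; each row shifts and turns the commanded pose from where the row before left it, along the tool's axes as they then stand; what a row does not reach is not made up. A row lasts 1/12 s, in which the tool goes at most 41.7 mm and 7.16 degrees, less where a joint would pass 70% of its speed; a pose out of reach is approached as far as the arm can. A call is refused whole if a number of a shift passes 4.17 or a number of a turn 0.125, either way. A call with a gripper value outside its range is refused whole. "claw" is the closure, from -1 (fully open) to 1 (shut), set as the call begins (left out, the last holds). The fingers move at their own pace and stop on an object; "grip_force" is the grip in N (left out, the last holds). Time passes only in rows, so rows that do not move let the fingers close. It gives the time, the measured TCP pose, the force, the opening and the grip force at its end, in the units of the state.
- bot.observe(): the state, without advancing time (a new reading comes with each control period).
- imaging.camera(name): name is "side" or "top" or "wrist"; returns a dict with "color" (400x640x3 uint8, red, green, blue), "range_z" (400x640 float32, m along the optical axis (not along the pixel's ray), 0 where there is no reading), "intrinsics" (3x3 intrinsics, pixels), "k1" (the pictures are not rectified: a ray, as slopes to the right and down, at radius r is drawn at 1 + k1 r^2 times it, then the intrinsics apply), "position" and "attitude" of the camera in the world. Camera axes: x right, y down, z forward; pixel columns grow to the right and rows downward; lengths in m; the calibration is good to about 2 mm. A picture is of the moment at which its call begins.
- bot.sign_off(): hands the job in; it is judged then, once.
The state is a dict: "t": time; "qpos": joint angles; "joint_vel": joint speeds; "joint_torque": joint torques, N m; "tool_pos": TCP position; "tool_rot": TCP orientation; "force": force on the tool from outside, world axes, zero at the start; "moment": the same for the moment, N m; "width": finger opening in m; "grasp_force": force on a finger pad.
Only numpy, scipy, OpenCV 4.12 (cv2) and the standard library are available. Lean on these libraries where they do the work, as an engineer would, in place of code of your own. Each camera call takes 0.05 s, during which the arm holds its last target. There are 200 camera calls.

## Working session

There is one attempt and no reset: what is moved stays moved. The work goes in short steps, Python scripts to look and compute and a tool call to move; the robot and the scene stay as the last step left them, time stands still between calls to the robot, and variables do not carry over. Pictures are saved under pics/ and viewed, at most 10 in all, crops included, and the job is handed in when it is done.

Besides the shell and the picture viewer there is one more tool, called as name(argument=value, ...), one argument or row to a line, values as JSON. servo_tool: Moves the arm, as the interface text tells. Its arguments: {"type":"object","properties":{"moves":{"type":"array","items":{"type":"object","properties":{"linear":{"type":"array","items":{"type":"number"}},"rotation":{"type":"array","items":{"type":"number"}}}}},"claw":{"type":"number"},"grip_force":{"type":"number"}},"required":["moves"]}

```bash
mkdir -p pics; cat > h.py <<'E'
import numpy as np, cv2
from station import bot, imaging
from scipy.spatial.transform import Rotation as R
def rot(q): return R.from_quat([q[1],q[2],q[3],q[0]])
def shot(n,f=None):
    c=imaging.camera(n)
    if f: cv2.imwrite('pics/'+f,c['color'][:,:,::-1])
    return c
def cloud(c):
    K=c['intrinsics'];v,u=np.mgrid[0:400,0:640]
    xd=(u-K[0,2])/K[0,0];yd=(v-K[1,2])/K[1,1];x,y=xd.copy(),yd.copy()
    for _ in range(8):
        s=1+c['k1']*(x*x+y*y);x,y=xd/s,yd/s
    z=c['range_z'].astype(float)
    P=np.stack([x*z,y*z,z],-1)@rot(c['attitude']).as_matrix().T+np.array(c['position'])
    P[z<=0]=np.nan
    return P
E
python3 - <<'E'
from h import *
s=bot.observe();print(s)
ims=[]
for n in('top','side'):
    c=shot(n,n+'0.png');np.save(n+'.npy',cloud(c));print(n,c['position'],c['attitude'],c['k1'],c['intrinsics'].tolist())
E
```

```text
{'t': 0.0, 'qpos': array([ 1.19180499,  0.41191178, -0.01272992,  1.59702769,  0.0056225 ,
        1.13432342, -0.08220515]), 'joint_vel': array([-0.00082671, -0.00037458,  0.00072405, -0.00031449, -0.00041749,
        0.00058336,  0.00077616]), 'joint_torque': array([ 1.24938728e-03, -5.87942040e+01,  6.42314013e-01, -2.91075021e+01,
       -5.38274017e-02,  1.83467375e-02,  1.73800277e-04]), 'tool_pos': array([ 0.1910522 , -0.59485904,  0.40380805]), 'tool_rot': array([-7.94836169e-04,  9.87946531e-01,  1.54793360e-01, -1.89949672e-04]), 'force': array([-0.29703535, -0.36237168, -0.38742433]), 'moment': array([-0.05785387,  0.00688588, -0.01177694]), 'grasp_force': 0.0, 'width': 0.08767484063867487}
top [0.290941   0.14859148 1.58097309] [ 0.05931265 -0.5309978   0.83957685 -0.09815326] -0.009466846447899665 [[501.640406623041, 0.0, 318.86534661738233], [0.0, 501.640406623041, 196.24904040742422], [0.0, 0.0, 1.0]]
side [-0.12938658  0.88170618  0.82420741] [ 0.1691299  -0.28999403  0.81464207 -0.4729237 ] -0.00788423598625278 [[417.3601811525849, 0.0, 327.40860210577324], [0.0, 417.3601811525849, 199.39527060078876], [0.0, 0.0, 1.0]]
```

View pics/top0.png

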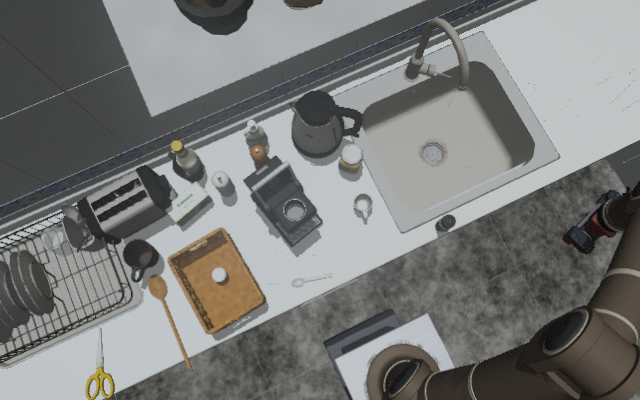

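View pics/side0.png

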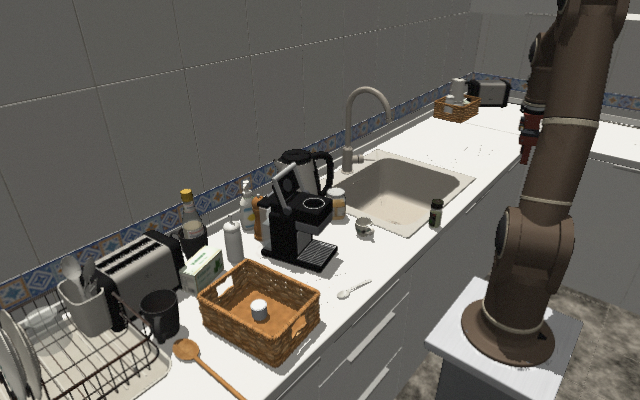

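```bash
cat > m.py <<'E'
from h import *
T=np.load('top.npy');S=np.load('side.npy')
img=cv2.imread('pics/top0.png')
def pr(*a): print(*[np.round(x,4) if not isinstance(x,str) else x for x in a])
for n,(u,v) in dict(chamber=(295,210),capsule=(220,275),cup=(363,205),spoon=(312,281),honey=(350,155),spice=(446,222),sugar=(222,181),pepper=(258,152),basketmid=(217,290),lever=(272,175)).items(): pr(n,T[v,u])
ch=T[190,300]
u0,v0=235,140
A=np.zeros((400,640),bool);A[145:250,240:330]=1
for lo,hi in((.195,.213),(.02,.036),(.25,.31)):
  for nm,C in(('top',T),('side',S)):
    if nm=='top':P=C[A]
    else:
        c0=T[210,295];P=C.reshape(-1,3);P=P[np.linalg.norm(P[:,:2]-c0[:2],axis=1)<.19]
    P=P[(P[:,2]>lo)&(P[:,2]<hi)]
    r=cv2.minAreaRect((P[:,:2]*1000).astype(np.float32));pr(nm,str((lo,hi)),len(P),np.median(P[:,2]),str(r),cv2.boxPoints(r))
# capsule, cup
P=T[265:287,208:232].reshape(-1,3);P=P[(P[:,2]>.035)&(P[:,2]<.06)];pr('cap',len(P),P.mean(0),P.min(0),P.max(0),str(cv2.minEnclosingCircle((P[:,:2]*1000).astype(np.float32))))
P=T[188:226,345:382].reshape(-1,3);P=P[(P[:,2]>.015)&(P[:,2]<.07)];
Q=P[P[:,2]>.045];pr('cup',len(P),str(cv2.minAreaRect((P[:,:2]*1000).astype(np.float32))),'rim',str(cv2.minEnclosingCircle((Q[:,:2]*1000).astype(np.float32))),Q[:,2].max())
pr(np.round(P[::6]*1000))
B=T[225:340,160:270].reshape(-1,3);B=B[(B[:,2]>.085)&(B[:,2]<.11)];r=cv2.minAreaRect((B[:,:2]*1000).astype(np.float32));pr('basket',str(r),cv2.boxPoints(r))
big=cv2.resize(img[130:345,150:470],None,fx=2.5,fy=2.5,interpolation=cv2.INTER_CUBIC);cv2.imwrite('pics/topz.png',big)
E
python3 m.py
```

```text
chamber [0.5801 0.0801 0.1646]
capsule [0.5191 0.364  0.0461]
cup [ 0.5342 -0.1322  0.0039]
spoon [0.3861 0.1189 0.0021]
honey [ 0.6766 -0.1483  0.1059]
spice [ 0.3659 -0.3167  0.1011]
sugar [0.7603 0.2384 0.1321]
pepper [0.7883 0.1054 0.158 ]
basketmid [0.4871 0.3963 0.0029]
lever [0.666  0.1018 0.2944]
top (0.195, 0.213) 1686 0.2033 ((634.0628662109375, 99.85322570800781), (202.34835815429688, 123.56805419921875), 13.366267204284668) [[521.3463 136.5747]
 [549.9122  16.3538]
 [746.7794  63.1317]
 [718.2135 183.3526]]
side (0.195, 0.213) 1002 0.2043 ((633.20751953125, 100.68928527832031), (200.63668823242188, 128.9733123779297), 13.571184158325195) [[520.5581 139.8354]
 [550.8222  14.4631]
 [745.857   61.5432]
 [715.5929 186.9154]]
top (0.02, 0.036) 583 0.0272 ((674.2379760742188, 86.94908142089844), (264.6296691894531, 328.56524658203125), 58.102725982666016) [[ 464.8477   61.4208]
 [ 743.7984 -112.1924]
 [ 883.6283  112.4774]
 [ 604.6775  286.0906]]
side (0.02, 0.036) 980 0.0281 ((565.225341796875, 73.79367065429688), (342.6804504394531, 157.29495239257812), 59.0341796875) [[ 409.
[... 1112 characters left out ...]
]
 [ 547. -145.   17.]
 [ 533. -155.   53.]
 [ 538. -150.   28.]
 [ 555. -113.   16.]
 [ 531. -152.   38.]
 [ 535. -145.   20.]
 [ 547.  -99.   45.]
 [ 522. -149.   51.]
 [ 527. -148.   18.]
 [ 525. -143.   22.]
 [ 520. -144.   24.]
 [ 516. -141.   33.]
 [ 511. -137.   48.]
 [ 510. -129.   52.]
 [ 517. -108.   52.]
 [ 509. -126.   49.]
 [ 513. -111.   46.]
 [ 504. -126.   52.]
 [ 506. -117.   50.]
 [ 502. -114.   60.]
 [ 498. -121.   43.]
 [ 501. -111.   18.]
 [ 491. -113.   45.]
 [ 487. -108.   41.]]
basket ((507.69586181640625, 376.2188415527344), (261.8379211425781, 190.67913818359375), 5.864462852478027) [[367.7207 457.6828]
 [387.2035 268.0015]
 [647.671  294.755 ]
 [628.1882 484.4362]]
```

View pics/topz.png

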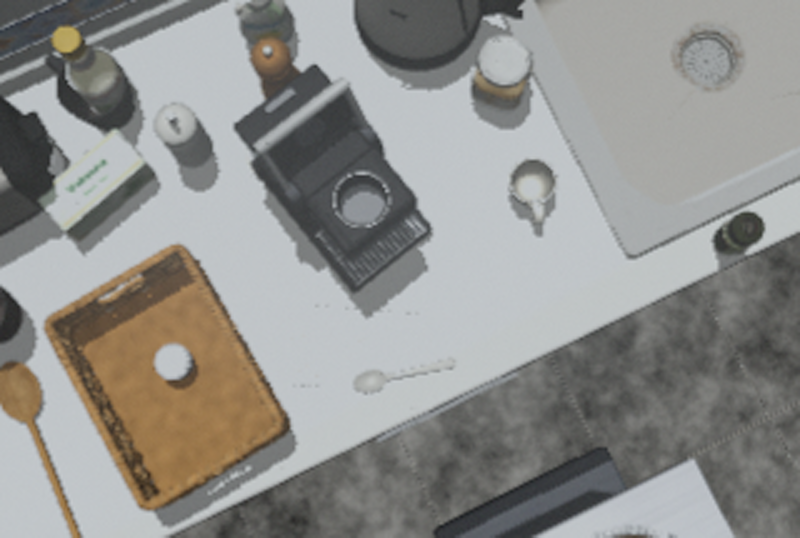

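The top views show the machine at crop (335,180), chamber ring at (362,200) and capsule at (175,362) in the basket. The cup is at (533,183) with its handle pointing down to (540,225). I'm heading for the basket.

servo_tool(
  moves=[
    {"linear": [2.4,-3.2,0]},
    {"linear": [2.4,-3.2,0]},
    {"linear": [2.4,-3.2,0]},
    {"linear": [2.4,-3.2,0]},
    {"linear": [2.4,-3.2,0]},
    {"linear": [2.4,-3.2,0]},
    {"linear": [2.4,-3.2,0]},
    {"linear": [2.4,-3.2,0]},
    {"linear": [2.4,-3.2,0]},
    {"linear": [2.4,-3.2,0]},
  ],
  claw=-1,
  grip_force=25,
)

```text
invalid input at $.moves[0]: expected keys linear, rotation
```

servo_tool(
  moves=[
    {"linear": [2.4,-3.2,0]},
    {"linear": [2.4,-3.2,0]},
    {"linear": [2.4,-3.2,0]},
    {"linear": [2.4,-3.2,0]},
    {"linear": [2.4,-3.2,0]},
    {"linear": [2.4,-3.2,0]},
    {"linear": [2.4,-3.2,0]},
    {"linear": [2.4,-3.2,0]},
    {"linear": [2.4,-3.2,0]},
    {"linear": [2.4,-3.2,0]},
  ],
)

```text
invalid input at $.moves[0]: expected keys linear, rotation
```

servo_tool(
  moves=[
    {"linear": [2.4,-3.2,0]},
    {"linear": [2.4,-3.2,0]},
    {"linear": [2.4,-3.2,0]},
    {"linear": [2.0,-2.5,2.0]},
    {"linear": [0,0,2.0],"rotation": [0,0,0.076]},
    {"linear": [0,0,0]},
    {"linear": [0,0,0]},
  ],
)

```text
invalid input at $.moves[0]: expected keys linear, rotation
```

```bash
cat > rep.py <<'E'
from h import *
def state():
    s=bot.observe();M=rot(s['tool_rot']).as_matrix()
    print('t %.2f'%s['t'],'pos',np.round(s['tool_pos'],4),'tx',np.round(M[:,0],3),'ty',np.round(M[:,1],3),'tz',np.round(M[:,2],3),'q',np.round(s['qpos'],3),'w %.4f F'%s['width'],np.round(s['force'],1))
    return s,M
def need(g,off=.163):
    """tool-axis shift in cm bringing grasp point (off ahead of TCP) to g"""
    s=bot.observe();M=rot(s['tool_rot']).as_matrix()
    return np.round(M.T@(np.array(g)-(s['tool_pos']+M[:,2]*off))*100,2)
O=np.array([.6085,.0942]);a=np.radians(13.45);mx=np.array([np.cos(a),np.sin(a)]);my=np.array([-mx[1],mx[0]])
def mw(x,y,z): return np.r_[O+x*mx+y*my,z]
E
python3 - <<'E'
from rep import *
s,M=state()
c=shot('wrist','w1.png');P=cloud(c);np.save('w1.npy',P);print(c['position'],rot(c['attitude']).as_matrix()[:,2])
m=(abs(P[...,2]-.046)<.008)&(np.hypot(P[...,0]-.523,P[...,1]-.369)<.04)
Q=P[m];print(len(Q),Q.mean(0) if len(Q) else 0, cv2.minEnclosingCircle((Q[:,:2]*1000).astype(np.float32)) if len(Q) else 0)
E
```

```text
t 0.10 pos [ 0.1911 -0.5949  0.4039] tx [ 0.952  0.306 -0.   ] ty [ 0.306 -0.952 -0.001] tz [-0.001  0.001 -1.   ] q [ 1.192  0.412 -0.013  1.597  0.006  1.134 -0.082] w 0.0877 F [ 0.1 -0.2 -0.4]
[ 0.26466073 -0.57131877  0.3848284 ] [-0.27151052 -0.08622906 -0.95856486]
0 0 0
```

View pics/w1.png

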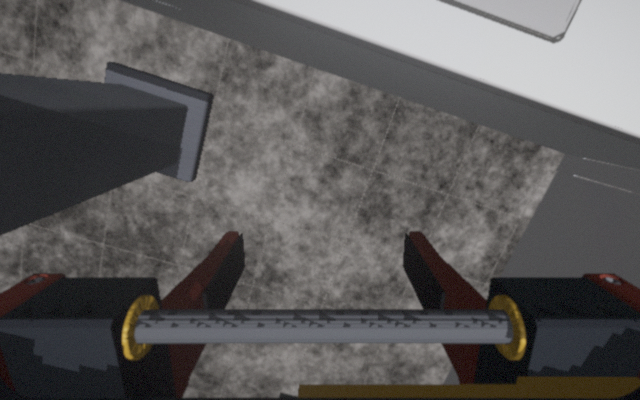

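The wrist picture shows only floor and the fingertips at (235,240) and (415,240), because the moves were refused for missing rotation keys. I'm resending them.

servo_tool(
  moves=[
    {"linear": [2.4,-3.2,0],"rotation": [0,0,0]},
    {"linear": [2.4,-3.2,0],"rotation": [0,0,0]},
    {"linear": [2.4,-3.2,0],"rotation": [0,0,0]},
    {"linear": [2.4,-3.2,0],"rotation": [0,0,0]},
    {"linear": [2.4,-3.2,0],"rotation": [0,0,0]},
    {"linear": [2.4,-3.2,0],"rotation": [0,0,0]},
    {"linear": [2.4,-3.2,0],"rotation": [0,0,0]},
    {"linear": [2.4,-3.2,0],"rotation": [0,0,0]},
    {"linear": [2.4,-3.2,0],"rotation": [0,0,0]},
    {"linear": [2.4,-3.2,0],"rotation": [0,0,0]},
  ],
  claw=-1,
  grip_force=25,
)

```text
t: 0.98
tool_pos: [0.3217, -0.215, 0.4047]
tool_rot: [0.0, 0.988, 0.155, -0.0]
force: [1.2, 0.6, 0.1]
width: 0.0877
grasp_force: 0.0
```

servo_tool(
  moves=[
    {"linear": [2.4,-3.2,0],"rotation": [0,0,0]},
    {"linear": [2.4,-3.2,0],"rotation": [0,0,0]},
    {"linear": [2.4,-3.2,0],"rotation": [0,0,0]},
    {"linear": [2.4,-3.2,0],"rotation": [0,0,0]},
    {"linear": [2.4,-3.2,0],"rotation": [0,0,0]},
    {"linear": [2.4,-3.2,0],"rotation": [0,0,0]},
    {"linear": [2.4,-3.2,0],"rotation": [0,0,0]},
    {"linear": [2.4,-3.2,0],"rotation": [0,0,0]},
    {"linear": [2.4,-3.2,0],"rotation": [0,0,0]},
    {"linear": [2.4,-3.2,0],"rotation": [0,0,0]},
  ],
)

```text
t: 1.82
tool_pos: [0.4526, 0.1628, 0.4046]
tool_rot: [0.0, 0.988, 0.154, 0.0]
force: [1.4, -0.3, 0.1]
width: 0.0879
grasp_force: 0.0
```

servo_tool(
  moves=[
    {"linear": [2.4,-3.2,0],"rotation": [0,0,0]},
    {"linear": [2.4,-3.2,0],"rotation": [0,0,0]},
    {"linear": [2.4,-3.2,0],"rotation": [0,0,0]},
    {"linear": [2.4,-3.2,0],"rotation": [0,0,0]},
    {"linear": [2.4,-3.2,0],"rotation": [0,0,0]},
    {"linear": [0,0,2],"rotation": [0,0,0.076]},
    {"linear": [0,0,2],"rotation": [0,0,0]},
    {"linear": [0,0,0],"rotation": [0,0,0]},
  ],
)

```text
t: 2.48
tool_pos: [0.5169, 0.35, 0.3602]
tool_rot: [0.001, 0.993, 0.118, -0.003]
force: [0.6, -1.5, -0.7]
width: 0.0875
grasp_force: 0.0
```

```bash
python3 - <<'E'
from rep import *
s,M=state()
c=shot('wrist','w2.png');P=cloud(c);np.save('w2.npy',P)
m=(abs(P[...,2]-.046)<.008)&(np.hypot(P[...,0]-.523,P[...,1]-.369)<.05)
Q=P[m];print(len(Q),Q.mean(0) if len(Q) else 0, cv2.minEnclosingCircle((Q[:,:2]*1000).astype(np.float32)) if len(Q) else 0)
print(need([.5236,.3688,.051]))
E
```

```text
t 2.48 pos [0.5169 0.35   0.3602] tx [ 0.972  0.234 -0.006] ty [ 0.234 -0.972  0.002] tz [-0.006 -0.004 -1.   ] q [-0.212  0.538 -0.663  1.613  0.356  1.122 -2.299] w 0.0875 F [ 0.6 -1.5 -0.7]
1685 [0.52547012 0.36806296 0.04676649] ((524.794921875, 368.116943359375), 22.164913177490234)
[ 1.2  -1.76 14.83]
```

servo_tool(
  moves=[
    {"linear": [1.3,-1.7,2],"rotation": [0,0,0]},
    {"linear": [0,0,3],"rotation": [0,0,0]},
    {"linear": [0,0,3],"rotation": [0,0,0]},
    {"linear": [0,0,3],"rotation": [0,0,0]},
    {"linear": [0,0,2.5],"rotation": [0,0,0]},
    {"linear": [0,0,1.2],"rotation": [0,0,0]},
    {"linear": [0,0,0],"rotation": [0,0,0]},
    {"linear": [0,0,0],"rotation": [0,0,0]},
  ],
)

```text
t: 3.2
tool_pos: [0.5269, 0.3697, 0.2188]
tool_rot: [-0.0, 0.993, 0.117, 0.0]
force: [0.2, 0.1, -0.1]
width: 0.0878
grasp_force: 0.0
```

```bash
python3 - <<'E'
from rep import *
state();print(need([.525,.368,.052]))
E
```

```text
t 3.20 pos [0.5269 0.3697 0.2188] tx [0.973 0.232 0.001] ty [ 0.232 -0.973 -0.   ] tz [ 0.001  0.    -1.   ] q [-0.292  0.718 -0.583  1.676  0.483  0.894 -2.406] w 0.0878 F [ 0.2  0.1 -0.1]
[-0.24  0.13  0.38]
```

servo_tool(
  moves=[
    {"linear": [-0.2,0.1,0.4],"rotation": [0,0,0]},
    {"linear": [0,0,0],"rotation": [0,0,0]},
  ],
)

```text
t: 3.37
tool_pos: [0.5249, 0.3683, 0.2151]
tool_rot: [-0.0, 0.993, 0.117, 0.001]
force: [-0.1, -0.4, -0.5]
width: 0.088
grasp_force: 0.0
```

servo_tool(
  moves=[
    {"linear": [0,0,0],"rotation": [0,0,0]},
    {"linear": [0,0,0],"rotation": [0,0,0]},
    {"linear": [0,0,0],"rotation": [0,0,0]},
    {"linear": [0,0,0],"rotation": [0,0,0]},
    {"linear": [0,0,0],"rotation": [0,0,0]},
    {"linear": [0,0,0],"rotation": [0,0,0]},
    {"linear": [0,0,0],"rotation": [0,0,0]},
    {"linear": [0,0,0],"rotation": [0,0,0]},
  ],
  claw=1,
  grip_force=12,
)

```text
t: 4.03
tool_pos: [0.5247, 0.3682, 0.2136]
tool_rot: [0.0, 0.993, 0.117, -0.0]
force: [-0.1, 0.1, 0.4]
width: 0.041
grasp_force: 12.0
```

servo_tool(
  moves=[
    {"linear": [0,0,-1],"rotation": [0,0,0]},
    {"linear": [0,0,-2.5],"rotation": [0,0,0]},
    {"linear": [0,0,-3.5],"rotation": [0,0,0]},
    {"linear": [0,0,-3.5],"rotation": [0,0,0]},
    {"linear": [0,0,-3.5],"rotation": [0,0,0]},
    {"linear": [0,0,-3.5],"rotation": [0,0,0]},
    {"linear": [0,0,-3.5],"rotation": [0,0,0]},
    {"linear": [0,0,-2],"rotation": [0,0,0]},
    {"linear": [0,0,0],"rotation": [0,0,0]},
  ],
)

```text
t: 4.78
tool_pos: [0.5246, 0.3692, 0.4502]
tool_rot: [-0.002, 0.993, 0.117, 0.004]
force: [0.1, 0.3, -0.1]
width: 0.0409
grasp_force: 12.0
```

```bash
python3 - <<'E'
from rep import *
state();print(mw(-.038,0,.205),need(np.r_[mw(-.038,0,.278)]))
c=shot('wrist','w3.png')
E
```

```text
t 4.78 pos [0.5246 0.3692 0.4502] tx [0.972 0.233 0.008] ty [ 0.233 -0.973 -0.003] tz [ 0.007  0.005 -1.   ] q [-0.228  0.492 -0.685  1.463  0.318  1.291 -2.276] w 0.0409 F [ 0.1  0.3 -0.1]
[0.57154222 0.08536132 0.205     ] [-2.17 28.75  0.8 ]
```

View pics/w3.png

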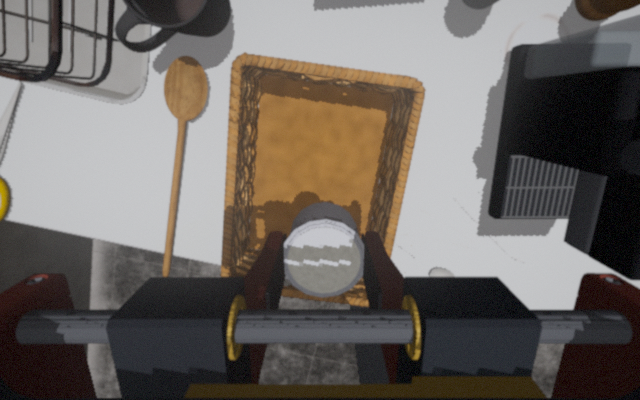

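The picture shows the capsule held level between the pads at (323,255). I'm moving toward the machine and will look at the chamber on the way.

servo_tool(
  moves=[
    {"linear": [-0.2,2,0],"rotation": [0,0,0]},
    {"linear": [-0.4,3.2,0],"rotation": [0,0,0]},
    {"linear": [-0.4,3.2,0],"rotation": [0,0,0]},
    {"linear": [-0.4,3.2,0],"rotation": [0,0,0]},
    {"linear": [-0.4,3.2,0],"rotation": [0,0,0]},
    {"linear": [-0.3,2,0],"rotation": [0,0,0]},
    {"linear": [0,1,0],"rotation": [0,0,0]},
    {"linear": [0,0,0],"rotation": [0,0,0]},
  ],
)

```text
t: 5.5
tool_pos: [0.5463, 0.1876, 0.4428]
tool_rot: [0.001, 0.993, 0.115, -0.001]
force: [0.1, 1.4, -0.1]
width: 0.0407
grasp_force: 12.0
```

```bash
python3 - <<'E'
from rep import *
state();print(need(np.r_[mw(-.038,0,.278)]))
c=shot('wrist','w4.png');P=cloud(c);np.save('w4.npy',P)
Q=P.reshape(-1,3);Q=Q[np.linalg.norm(Q[:,:2]-mw(-.038,0,0)[:2],axis=1)<.2]
D=Q[abs(Q[:,2]-.205)<.006]; r=(D[:,:2]-O);X=np.c_[r@mx,r@my]
print(len(D),np.percentile(X,[0,1,50,99,100],axis=0).round(4).tolist())
h=P.copy();r=P[...,:2]-O;x=r@mx;y=r@my
m=(np.hypot(x+.038,y)<.05)&(P[...,2]<.198)&(P[...,2]>.14);print('hole',m.sum(),x[m].min(),x[m].max(),y[m].min(),y[m].max())
E
```

```text
t 5.50 pos [0.5463 0.1876 0.4428] tx [ 0.973  0.229 -0.001] ty [ 0.229 -0.973  0.001] tz [-0.001 -0.002 -1.   ] q [ 0.094  0.38  -0.675  1.63   0.25   1.222 -1.973] w 0.0407 F [ 0.1  1.4 -0.1]
[ 0.14 10.51  0.19]
23462 [[-0.0725, -0.064], [-0.0701, -0.0566], [0.0099, -0.0006], [0.0969, 0.0581], [0.098, 0.0607]]
hole 4233 -0.06203187734281153 -0.011266022443671198 -0.029797230169625263 0.04989222912306431
```

View pics/w4.png

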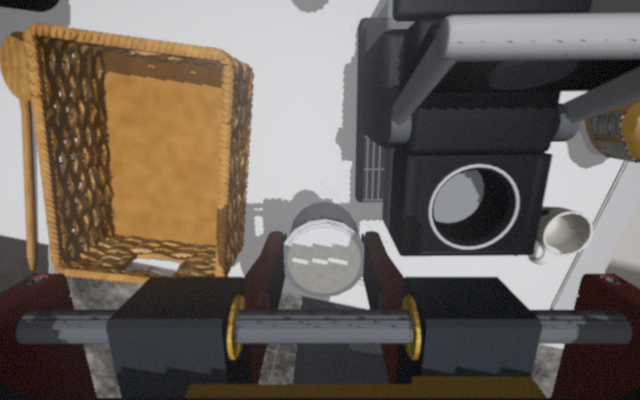

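The chamber's bright ring is at (474,205), with the capsule in hand at (323,258). I'll measure both.

```bash
python3 - <<'E'
from rep import *
im=cv2.imread('pics/w4.png').astype(int);P=np.load('w4.npy')
g=im.min(2);m=np.zeros(g.shape,bool);m[155:255,420:528]=1;m&=(g>140)
r=P[...,:2]-O;x=r@mx;y=r@my
k=m&(abs(P[...,2]-.205)<.006)
def cf(X): 
    s=np.linalg.lstsq(np.c_[2*X,np.ones(len(X))],(X**2).sum(1),rcond=None)[0];return s[:2],np.sqrt(s[2]+s[:2]@s[:2])
print(k.sum(),'machine frame',cf(np.c_[x[k],y[k]]),'world',cf(P[k][:,:2]),P[k][:,2].mean())
c=np.zeros(g.shape,bool);c[215:300,270:380]=1;c&=(g>110)
s,M=state();gp=s['tool_pos']+.163*M[:,2]
C=P[c];C=C[abs(C[:,2]-.274)<.02]
print(len(C),cv2.minEnclosingCircle((C[:,:2]*1000).astype(np.float32)),C.mean(0),gp)
E
```

```text
751 machine frame (array([-0.03424752, -0.00150008]), np.float64(0.0306621279421266)) world (array([0.57554069, 0.08477521]), np.float64(0.030662127942125906)) 0.20716909699417305
t 5.55 pos [0.5458 0.1897 0.443 ] tx [ 0.973  0.231 -0.001] ty [ 0.231 -0.973 -0.   ] tz [-0.001 -0.    -1.   ] q [ 0.092  0.38  -0.677  1.629  0.249  1.222 -1.974] w 0.0403 F [-0.6  0.5  0.4]
5129 ((550.6315307617188, 184.94908142089844), 26.901260375976562) [0.54790111 0.18737131 0.27594561] [0.54561976 0.18968133 0.28003057]
```

servo_tool(
  moves=[
    {"linear": [0.1,2,0],"rotation": [0,0,0]},
    {"linear": [0.1,3,0],"rotation": [0,0,0]},
    {"linear": [0.1,3,0],"rotation": [0,0,0]},
    {"linear": [0,2,0],"rotation": [0,0,0]},
    {"linear": [0,0.8,0],"rotation": [0,0,0]},
    {"linear": [0,0,0],"rotation": [0,0,0]},
    {"linear": [0,0,0],"rotation": [0,0,0]},
    {"linear": [0,0,0],"rotation": [0,0,0]},
  ],
)

```text
t: 6.22
tool_pos: [0.5732, 0.0886, 0.4437]
tool_rot: [-0.001, 0.993, 0.119, -0.0]
force: [0.4, 0.6, -0.2]
width: 0.0408
grasp_force: 12.0
```

```bash
python3 - <<'E'
from rep import *
s,M=state();print(need([.573,.085,.229]))
c=shot('wrist');im=c['color'];P=cloud(c);cv2.imwrite('pics/w5.png',im[100:330,180:480,::-1].repeat(2,0).repeat(2,1))
E
```

```text
t 6.22 pos [0.5732 0.0886 0.4437] tx [0.972 0.236 0.   ] ty [ 0.236 -0.972 -0.001] tz [-0.     0.001 -1.   ] q [ 0.251  0.377 -0.647  1.625  0.237  1.22  -1.777] w 0.0408 F [ 0.4  0.6 -0.2]
[-0.1   0.38  5.17]
```

View pics/w5.png

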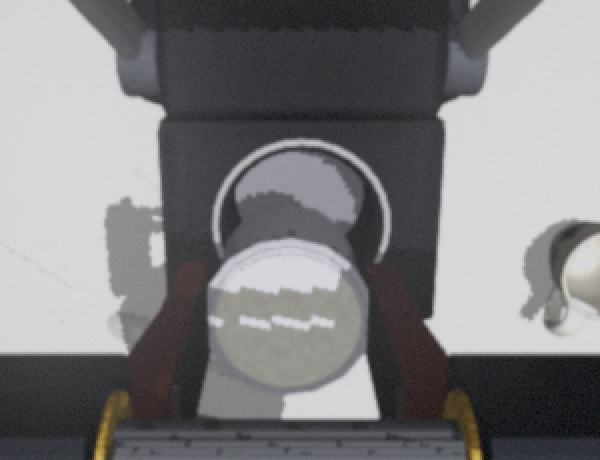

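The ring centre is at crop (302,225) and the capsule at (288,315). The capsule needs about 4 mm to the right, which matches the computed shift.

servo_tool(
  moves=[
    {"linear": [-0.1,0.4,0],"rotation": [0,0,0]},
    {"linear": [0,0,0.8],"rotation": [0,0,0]},
    {"linear": [0,0,1.2],"rotation": [0,0,0]},
    {"linear": [0,0,1.2],"rotation": [0,0,0]},
    {"linear": [0,0,1],"rotation": [0,0,0]},
    {"linear": [0,0,0.7],"rotation": [0,0,0]},
    {"linear": [0,0,0.2],"rotation": [0,0,0]},
    {"linear": [0,0,0],"rotation": [0,0,0]},
    {"linear": [0,0,0],"rotation": [0,0,0]},
  ],
)

```text
t: 7.02
tool_pos: [0.5738, 0.0819, 0.3927]
tool_rot: [-0.0, 0.993, 0.117, 0.0]
force: [0.7, 0.4, -0.3]
width: 0.0406
grasp_force: 12.0
```

```bash
python3 - <<'E'
from rep import *
s,M=state();print(need([.573,.085,.228]))
E
```

```text
t 7.02 pos [0.5738 0.0819 0.3927] tx [0.973 0.233 0.   ] ty [ 0.233 -0.973 -0.   ] tz [ 0.  0. -1.] q [ 0.249  0.418 -0.631  1.693  0.269  1.119 -1.796] w 0.0406 F [ 0.7  0.4 -0.3]
[-0.01 -0.32  0.17]
```

servo_tool(
  moves=[
    {"linear": [0,-0.3,0.1],"rotation": [0,0,0]},
    {"linear": [0,0,0],"rotation": [0,0,0]},
    {"linear": [0,0,0],"rotation": [0,0,0]},
  ],
)

```text
t: 7.27
tool_pos: [0.573, 0.085, 0.3921]
tool_rot: [-0.0, 0.993, 0.117, 0.0]
force: [-0.3, 0.5, -0.2]
width: 0.0408
grasp_force: 12.0
```

servo_tool(
  moves=[
    {"linear": [0,0,0],"rotation": [0,0,0]},
    {"linear": [0,0,0],"rotation": [0,0,0]},
    {"linear": [0,0,0],"rotation": [0,0,0]},
    {"linear": [0,0,0],"rotation": [0,0,0]},
    {"linear": [0,0,-1],"rotation": [0,0,0]},
    {"linear": [0,0,-3],"rotation": [0,0,0]},
    {"linear": [0,0,-3],"rotation": [0,0,0]},
    {"linear": [0,0,-2],"rotation": [0,0,0]},
    {"linear": [0,0,0],"rotation": [0,0,0]},
  ],
  claw=-1,
)

```text
t: 8.02
tool_pos: [0.5735, 0.0854, 0.4872]
tool_rot: [-0.0, 0.993, 0.117, 0.004]
force: [0.3, -0.7, 0.5]
width: 0.0877
grasp_force: 0.0
```

```bash
python3 - <<'E'
from rep import *
s,M=state()
c=shot('wrist');im=c['color'];P=cloud(c);cv2.imwrite('pics/w6.png',im[60:260,120:520,::-1].repeat(2,0).repeat(2,1));np.save('w6.npy',P)
# lever bar & machine refit
Q=P.reshape(-1,3);r=Q[:,:2]-O;x=r@mx;y=r@my
b=(Q[:,2]>.27)&(Q[:,2]<.31)&(abs(y)<.065)&(x>.02)&(x<.12);print('bar',b.sum(),np.percentile(np.c_[x,y,Q[:,2]][b],[1,50,99],axis=0).round(3).tolist())
T=cloud(shot('top'));g=T.reshape(-1,3);r=g[:,:2]-O;d=np.hypot(r@mx+.038,r@my)<.018;print('chamber z',np.nanpercentile(g[d][:,2],[5,50,95]))
E
```

```text
t 8.02 pos [0.5735 0.0854 0.4872] tx [0.973 0.233 0.007] ty [ 0.233 -0.973  0.001] tz [ 0.007  0.001 -1.   ] q [ 0.261  0.344 -0.652  1.563  0.216  1.299 -1.755] w 0.0877 F [ 0.3 -0.7  0.5]
bar 8307 [[0.049, -0.06, 0.273], [0.06, -0.001, 0.295], [0.069, 0.057, 0.297]]
chamber z [0.19761705 0.70308204 0.70637733]
```

View pics/w6.png

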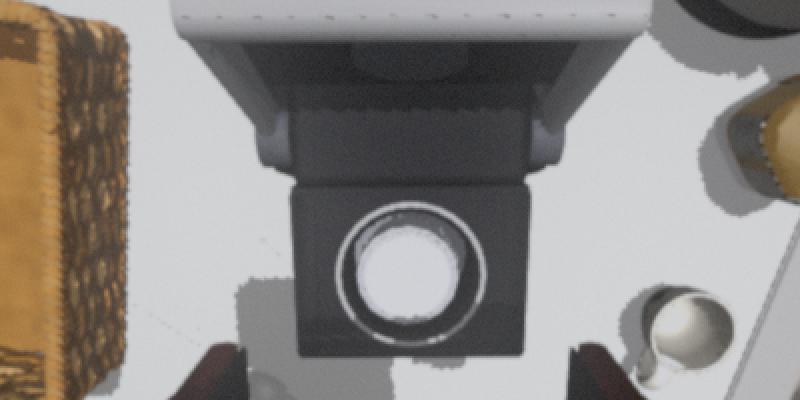

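The capsule sits flat in the chamber at crop (408,273), the lever stands open behind it, and the cup is at (692,330). Before going behind the lever I'll check the space there.

servo_tool(
  moves=[
    {"linear": [0,0,-2],"rotation": [0,0,0]},
    {"linear": [0,0,-0.8],"rotation": [0,0,0]},
    {"linear": [0,0,0],"rotation": [0,0,0]},
  ],
  claw=1,
)

```text
t: 8.37
tool_pos: [0.5732, 0.0849, 0.5107]
tool_rot: [-0.0, 0.993, 0.117, 0.001]
force: [0.8, -0.3, 0.7]
width: 0.0718
grasp_force: 0.0
```

```bash
python3 - <<'E'
from rep import *
s,M=state()
for n in('top','side'):
    P=np.load(n+'.npy').reshape(-1,3);r=P[:,:2]-O;x=r@mx;y=r@my
    m=(x>.09)&(x<.45)&(abs(y)<.15)&(P[:,2]>.24)&(P[:,2]<.6);print(n,m.sum(),np.percentile(np.c_[x,y,P[:,2]][m],[0,2,10,50],axis=0).round(3).tolist() if m.any() else '')
print(need(mw(.105,0,.268)))
# cup from w6
P=np.load('w6.npy')
m=(P[...,2]>.045)&(P[...,2]<.062)&(np.hypot(P[...,0]-.53,P[...,1]+.125)<.06);Q=P[m][:,:2]*1000
print(m.sum());H=cv2.convexHull(Q.astype(np.float32))[:,0]
print(np.round(H[::3]).tolist(), cv2.minAreaRect(Q.astype(np.float32)))
E
```

```text
t 8.37 pos [0.5732 0.0849 0.5107] tx [0.973 0.233 0.002] ty [ 0.233 -0.973  0.   ] tz [ 0.002  0.    -1.   ] q [ 0.262  0.332 -0.654  1.524  0.205  1.353 -1.745] w 0.0718 F [ 0.8 -0.3  0.7]
top 719 [[0.295, 0.108, 0.24], [0.385, 0.113, 0.303], [0.388, 0.12, 0.397], [0.392, 0.137, 0.522]]
side 10407 [[0.308, -0.15, 0.24], [0.326, -0.142, 0.249], [0.334, -0.112, 0.284], [0.366, 0.017, 0.439]]
[14.11 -0.08  8.  ]
648
[[567.0, -122.0], [564.0, -112.0], [559.0, -105.0], [547.0, -98.0], [529.0, -98.0], [489.0, -112.0], [515.0, -147.0], [525.0, -154.0], [543.0, -156.0], [553.0, -153.0], [566.0, -133.0]] ((531.0603637695312, -128.59854125976562), (73.51029968261719, 59.49371337890625), 16.03590202331543)
```

servo_tool(
  moves=[
    {"linear": [2,0,0],"rotation": [0,0,0]},
    {"linear": [3.5,0,0],"rotation": [0,0,0]},
    {"linear": [3.5,0,0],"rotation": [0,0,0]},
    {"linear": [3.5,0,0],"rotation": [0,0,0]},
    {"linear": [1.6,-0.1,0],"rotation": [0,0,0]},
    {"linear": [0,0,2],"rotation": [0,0,0]},
    {"linear": [0,0,3],"rotation": [0,0,0]},
    {"linear": [0,0,2.5],"rotation": [0,0,0]},
    {"linear": [0,0,0.5],"rotation": [0,0,0]},
    {"linear": [0,0,0],"rotation": [0,0,0]},
  ],
)

```text
t: 9.2
tool_pos: [0.7096, 0.1181, 0.4264]
tool_rot: [0.0, 0.993, 0.117, -0.003]
force: [-0.2, 0.5, -0.3]
width: 0.0045
grasp_force: 0.0
```

```bash
python3 - <<'E'
from rep import *
s,M=state();print(need(mw(.05,0,.274)))
E
```

```text
t 9.20 pos [0.7096 0.1181 0.4264] tx [ 0.972  0.233 -0.005] ty [ 0.233 -0.972 -0.   ] tz [-0.005 -0.001 -1.   ] q [ 0.111  0.634 -0.593  1.27   0.346  1.344 -1.805] w 0.0045 F [-0.2  0.5 -0.3]
[-5.31 -0.03 -1.03]
```

servo_tool(
  moves=[
    {"linear": [-1.5,0,-0.4],"rotation": [0,0,0]},
    {"linear": [-1.5,0,-0.3],"rotation": [0,0,0]},
    {"linear": [-1.2,0,-0.2],"rotation": [0,0,0]},
    {"linear": [-1.2,0,-0.2],"rotation": [0,0,0]},
    {"linear": [-1.2,0,-0.2],"rotation": [0,0,0]},
    {"linear": [-1.2,0,-0.2],"rotation": [0,0,0]},
    {"linear": [-1.3,0,-0.1],"rotation": [0,0,0]},
    {"linear": [-1.3,0,0],"rotation": [0,0,0]},
    {"linear": [0,0,0],"rotation": [0,0,0]},
  ],
)

```text
t: 9.95
tool_pos: [0.6077, 0.0944, 0.4484]
tool_rot: [0.0, 0.993, 0.117, 0.002]
force: [1.2, 0.3, 2.1]
width: 0.0009
grasp_force: 0.5
```

```bash
python3 - <<'E'
from rep import *
s,M=state();print(need(mw(-.022,0,.269)),need(mw(-.034,0,.256)))
E
```

```text
t 9.95 pos [0.6077 0.0944 0.4484] tx [0.973 0.233 0.003] ty [ 0.233 -0.973  0.001] tz [ 0.003 -0.    -1.   ] q [ 0.224  0.436 -0.644  1.533  0.272  1.259 -1.794] w 0.0009 F [1.2 0.3 2.1]
[-2.18  0.02  1.63] [-3.39  0.02  2.93]
```

servo_tool(
  moves=[
    {"linear": [-0.8,0,0.4],"rotation": [0,0,0]},
    {"linear": [-0.7,0,0.6],"rotation": [0,0,0]},
    {"linear": [-0.7,0,0.6],"rotation": [0,0,0]},
    {"linear": [-0.7,0,0.7],"rotation": [0,0,0]},
    {"linear": [-0.5,0,0.7],"rotation": [0,0,0]},
    {"linear": [-0.5,0,0.8],"rotation": [0,0,0]},
    {"linear": [-0.5,0,0.8],"rotation": [0,0,0]},
    {"linear": [0,0,0],"rotation": [0,0,0]},
  ],
)

```text
t: 10.62
tool_pos: [0.5651, 0.0837, 0.3981]
tool_rot: [0.0, 0.993, 0.117, -0.001]
force: [-1.4, -0.2, -0.9]
width: 0.0004
grasp_force: 0.0
```

```bash
python3 - <<'E'
from rep import *
s,M=state()
P=cloud(shot('top')).reshape(-1,3);r=P[:,:2]-O;x=r@mx;y=r@my
m=(x>-.15)&(x<.13)&(abs(y)>.03)&(abs(y)<.065)&(P[:,2]>.19)&(P[:,2]<.3)
for lo in np.arange(-.11,.13,.02):
    k=m&(x>=lo)&(x<lo+.02);print(round(lo,2),k.sum(),np.median(P[k][:,2]).round(3) if k.any() else'')
E
```

```text
t 10.62 pos [0.5651 0.0837 0.3981] tx [ 0.973  0.233 -0.003] ty [ 0.233 -0.973  0.   ] tz [-0.002 -0.001 -1.   ] q [ 0.262  0.403 -0.651  1.704  0.266  1.127 -1.802] w 0.0004 F [-1.4 -0.2 -0.9]
-0.11 0 
-0.09 64 0.205
-0.07 50 0.211
-0.05 17 0.214
-0.03 33 0.213
-0.01 15 0.205
0.01 71 0.205
0.03 43 0.203
0.05 39 0.204
0.07 49 0.203
0.09 73 0.198
0.11 112 0.198
```

The point cloud puts the bar at machine x -80 mm, top at z 205, with the plate at z 213, so the lever is shut. Next is the cup.

servo_tool(
  moves=[
    {"linear": [0,0,-2],"rotation": [0,0,0]},
    {"linear": [0,0,-3],"rotation": [0,0,0]},
    {"linear": [-1,1.5,0],"rotation": [0,0,0]},
    {"linear": [-2,3,0],"rotation": [0,0,0]},
    {"linear": [-2.2,3.3,0],"rotation": [0,0,0]},
    {"linear": [-2.2,3.3,0],"rotation": [0,0,0]},
    {"linear": [-2.2,3.3,0],"rotation": [0,0,0]},
    {"linear": [-1.3,2,2],"rotation": [0,0,0]},
    {"linear": [-1,1.2,2],"rotation": [0,0,0]},
    {"linear": [0,0,0],"rotation": [0,0,0]},
  ],
  claw=-1,
)

```text
t: 11.5
tool_pos: [0.4893, -0.1187, 0.4069]
tool_rot: [0.0, 0.993, 0.114, -0.002]
force: [-0.8, -0.5, -0.7]
width: 0.0634
grasp_force: 0.0
```

servo_tool(
  moves=[
    {"linear": [0,0,0],"rotation": [0,0,0]},
    {"linear": [0,0,0],"rotation": [0,0,0]},
  ],
)

```text
t: 11.67
tool_pos: [0.4921, -0.1136, 0.4108]
tool_rot: [-0.0, 0.993, 0.118, 0.001]
force: [-0.7, 0.1, 0.4]
width: 0.0771
grasp_force: 0.0
```

```bash
python3 - <<'E'
from rep import *
s,M=state()
c=shot('wrist');im=c['color'];P=cloud(c);cv2.imwrite('pics/w7.png',im[:,:,::-1]);np.save('w7.npy',P)
m=(P[...,2]>.02)&(P[...,2]<.065)&(np.hypot(P[...,0]-.525,P[...,1]+.122)<.07);Q=P[m]
print(m.sum(),Q.min(0),Q.max(0))
k=(Q[:,2]>.047);q=Q[k][:,:2]
# bowl: robust circle r=30 to hull excluding handle
from scipy.optimize import least_squares
H=cv2.convexHull((q*1000).astype(np.float32))[:,0];H=H[H[:,0]>515]
f=least_squares(lambda p:np.hypot(*(H-p).T)-30,[535,-127],loss='soft_l1');b=f.x/1000;print('bowl',b,np.abs(f.fun).max())
h=Q[np.hypot(*(Q[:,:2]-b).T)>.036];d=h[:,:2].mean(0)-b;print('handle',len(h),h.mean(0),np.degrees(np.arctan2(d[1],d[0])),np.hypot(*d),np.hypot(*(h[:,:2]-b).T).max(),h[:,2].max())
E
```

```text
t 11.67 pos [ 0.4921 -0.1136  0.4108] tx [0.972 0.234 0.002] ty [ 0.234 -0.972 -0.   ] tz [ 0.002  0.001 -1.   ] q [ 0.633  0.256 -0.596  1.844  0.161  1.088 -1.356] w 0.0771 F [-0.7  0.1  0.4]
1725 [ 0.48703448 -0.15715574  0.02000666] [ 0.56713023 -0.09724723  0.05493107]
bowl [ 0.53724807 -0.1270592 ] 0.7718737344915674
handle 163 [ 0.49620718 -0.11422602  0.0473179 ] 162.63592339544937 0.04300052473441229 0.05196513704839625 0.054931074467506724
```

View pics/w7.png

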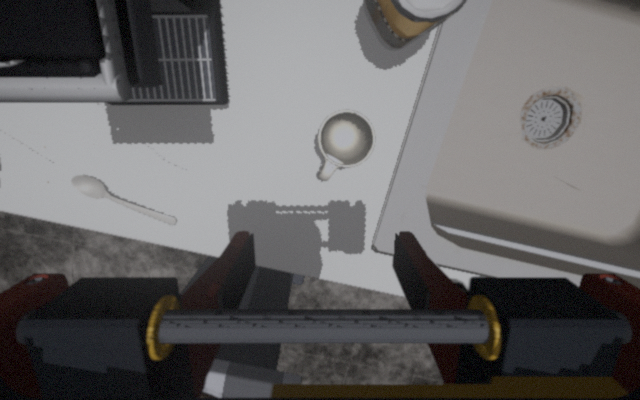

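The cup bowl is at pixel (346,138) and its handle points down-left to (325,178). That gives a bowl centre of about (0.536, -0.127) and a handle heading of 163°. A quick kinematic fit from the logged poses will show whether the tilted approach is reachable.

```bash
cat > fk.py <<'E'
from rep import *
import itertools
from scipy.optimize import least_squares
D=[([1.192,.412,-.013,1.597,.006,1.134,-.082],[.1911,-.5949,.4039],[.952,.306,0],[.306,-.952,-.001]),
([-.212,.538,-.663,1.613,.356,1.122,-2.299],[.5169,.35,.3602],[.972,.234,-.006],[.234,-.972,.002]),
([-.292,.718,-.583,1.676,.483,.894,-2.406],[.5269,.3697,.2188],[.973,.232,.001],[.232,-.973,0]),
([-.228,.492,-.685,1.463,.318,1.291,-2.276],[.5246,.3692,.4502],[.972,.233,.008],[.233,-.973,-.003]),
([.092,.38,-.677,1.629,.249,1.222,-1.974],[.5458,.1897,.443],[.973,.231,-.001],[.231,-.973,0]),
([.249,.418,-.631,1.693,.269,1.119,-1.796],[.5738,.0819,.3927],[.973,.233,0],[.233,-.973,0]),
([.111,.634,-.593,1.27,.346,1.344,-1.805],[.7096,.1181,.4264],[.972,.233,-.005],[.233,-.972,0]),
([.224,.436,-.644,1.533,.272,1.259,-1.794],[.6077,.0944,.4484],[.973,.233,.003],[.233,-.973,.001]),
([.633,.256,-.596,1.844,.161,1.088,-1.356],[.4921,-.1136,.4108],[.972,.234,.002],[.234,-.972,0])]
q=np.array([d[0] for d in D]);p=np.array([d[1] for d in D]);X=np.array([d[2] for d in D]);Y=np.array([d[3] for d in D])
ax='zyzyzyz'
def fk(q,sg,P):
    q=np.atleast_2d(q);r=R.from_euler('z',np.full(len(q),P[0]));t=np.tile([0,0,P[2]],(len(q),1)).astype(float)
    off={0:[0,0,0],1:[0,0,0],2:[P[3],P[4],P[5]],3:[0,0,0],4:[P[6],P[7],P[8]],5:[0,0,0],6:[P[9],P[10],P[11]]}
    for i in range(7):
        r=r*R.from_euler(ax[i],sg[i]*q[:,i]); t=t+r.apply(off[i])
    return r*R.from_euler('z',np.full(len(q),P[1])),t
def res(P,sg):
    r,t=fk(q,sg,P);M=r.as_matrix();return np.r_[(t-p).ravel()*3,(M[:,:,0]-X).ravel(),(M[:,:,1]-Y).ravel(),1e-3*P[2:]]
best=None
if __name__=='__main__':
  for s in itertools.product([1,-1],repeat=4):
    sg=[s[0],1,s[1],1,s[2],1,s[3]]
    for a in(0,3.14,1.57,-1.57):
      for b in (0,3.14,1.57,-1.57):
        f=least_squares(res,[a,b,.3,0,0,.4,0,0,.35,0,0,.2],args=(sg,),max_nfev=60)
        if best is None or f.cost<best[0]: best=(f.cost,sg,f.x,a,b)
  print(best[0],best[1],best[2].round(3));np.savez('fk.npz',sg=best[1],P=best[2])
  sg,P=best[1],best[2]
  lo=np.array([-2.95,-.29,-1.47,.14,-1.03,.13,-2.86]);hi=np.array([2.95,1.99,1.44,2.54,4.17,1.85,2.86])
  def ik(g,head,tilt,q0):
    h=np.array([np.cos(head),np.sin(head),0]);z=np.sin(tilt)*h-np.cos(tilt)*np.array([0,0,1]);x=np.cos(tilt)*h+np.sin(tilt)*np.array([0,0,1]);y=np.cross(z,x)
    tp=np.array(g)-.163*z
    def e(qq):
        r,t=fk(qq,sg,P);M=r.as_matrix()[0];return np.r_[(t[0]-tp)*3,M[:,0]-x,M[:,1]-y,.003*(qq-q0)]
    f=least_squares(e,np.clip(q0,lo+.01,hi-.01),bounds=(lo,hi));return f.x,np.linalg.norm(f.fun[:3])/3*1000,np.degrees(np.linalg.norm(f.fun[3:9]))
  q0=q[-1]
  for t in(0,25,35,45,55):
    print('pick',t,*[np.round(v,2) for v in ik([.491,-.113,.036],np.radians(-17.4),np.radians(t),q0)])
    print('place front',t,*[np.round(v,2) for v in ik(mw(-.085,0,.066),np.radians(13.45),np.radians(t),q0)])
    print('place right',t,*[np.round(v,2) for v in ik(mw(-.038,-.047,.066),np.radians(103.45),np.radians(t),q0)])
E
python3 fk.py
```

```text
0.00012002690966030836 [-1, 1, -1, 1, -1, 1, -1] [-0.026  1.545  0.231 -0.007 -0.019  0.544  0.006 -0.003  0.453 -0.004
 -0.008  0.131]
pick 0 [ 0.37  0.53 -0.28  2.03  0.25  0.62 -1.96] 0.0 0.0
place front 0 [ 0.14  0.53 -0.48  1.95  0.35  0.74 -1.88] 0.0 0.0
place right 0 [ 0.44  0.68 -0.84  1.86  0.64  0.89 -0.48] 0.0 0.0
pick 25 [ 0.2   0.41 -0.12  2.3   1.11  0.13 -2.86] 14.78 3.19
place front 25 [ 0.08  0.41 -0.35  2.26  1.13  0.13 -2.66] 0.06 0.01
place right 25 [ 0.75  0.89 -1.09  1.79  0.41  0.93 -0.17] 0.0 0.0
pick 35 [ 0.16  0.35 -0.08  2.33  1.11  0.13 -2.86] 52.23 11.02
place front 35 [ 0.26  0.37 -0.53  2.3   1.38  0.13 -2.86] 33.08 7.24
place right 35 [ 0.84  1.   -1.16  1.76  0.34  0.98 -0.08] 0.0 0.0
pick 45 [ 0.08  0.28 -0.01  2.36  1.09  0.13 -2.86] 90.98 18.81
place front 45 [ 0.53  0.36 -0.79  2.33  1.45  0.13 -2.86] 69.73 15.0
place right 45 [ 0.9   1.12 -1.21  1.72  0.27  1.03 -0.01] 0.0 0.0
pick 55 [-0.14  0.23  0.2   2.38  1.06  0.13 -2.86] 130.6 26.53
place front 55 [ 1.    1.76 -1.47  2.54  2.72  1.34 -2.86] 85.49 6.58
place right 55 [ 0.94  1.23 -1.25  1.68  0.2   1.08  0.06] 0.0 0.0
```

The model fits well. It shows that tilted approaches from the front are out of range but those from the machine's right side are reachable. So I'll grip the cup vertically, turn it so the handle points right, set it down, and regrip it tilted.

servo_tool(
  moves=[
    {"linear": [0,0,1],"rotation": [0,0,0.108]},
    {"linear": [0,0,2],"rotation": [0,0,0.108]},
    {"linear": [0,0,2],"rotation": [0,0,0.108]},
    {"linear": [0,0,2],"rotation": [0,0,0.108]},
    {"linear": [0,0,2],"rotation": [0,0,0.108]},
    {"linear": [0,0,2],"rotation": [0,0,0]},
    {"linear": [0,0,1],"rotation": [0,0,0]},
    {"linear": [0,0,0],"rotation": [0,0,0]},
    {"linear": [0,0,0],"rotation": [0,0,0]},
  ],
)

```text
t: 12.47
tool_pos: [0.4919, -0.114, 0.2903]
tool_rot: [-0.0, 0.989, -0.151, 0.0]
force: [0.0, 0.3, 1.6]
width: 0.0874
grasp_force: 0.0
```

```bash
cat > ikc.py <<'E'
from fk import *
z=np.load('fk.npz');sg,P=z['sg'],z['P']
lo=np.array([-2.95,-.29,-1.47,.14,-1.03,.13,-2.86]);hi=np.array([2.95,1.99,1.44,2.54,4.17,1.85,2.86])
def ik(g,head,tilt,q0):
    h=np.array([np.cos(head),np.sin(head),0]);u=np.array([0,0,1]);z=np.sin(tilt)*h-np.cos(tilt)*u;x=np.cos(tilt)*h+np.sin(tilt)*u;y=np.cross(z,x)
    tp=np.array(g)-.163*z
    def e(qq):
        r,t=fk(qq,sg,P);M=r.as_matrix()[0];return np.r_[(t[0]-tp)*3,M[:,0]-x,M[:,1]-y,.003*(qq-q0)]
    f=least_squares(e,np.clip(q0,lo+.01,hi-.01),bounds=(lo,hi));return f.x,round(np.linalg.norm(f.fun[:3])/3*1000,2),round(np.degrees(np.linalg.norm(f.fun[3:9])),2)
E
python3 - <<'E'
from ikc import *
s,M=state();print(need([.4907,-.113,.036]))
q0=s['qpos']
for nm,g,hd,tl in(('pick0',[.4907,-.113,.036],-17.4,0),('lift',[.4907,-.113,.09],-17.4,0),('rotmid',[.495,-.125,.09],43,0),('set0',mw(-.16,-.197,.036),103.45,0),('up',mw(-.16,-.197,.2),103.45,0),('tilted high',mw(-.16,-.28,.14),103.45,50),('grasp',mw(-.16,-.197,.036),103.45,50),('lift',mw(-.16,-.197,.08),103.45,50),('side',mw(-.038,-.2,.08),103.45,50),('place',mw(-.038,-.047,.066),103.45,50)):
    q0,a,b=ik(g,np.radians(hd),np.radians(tl),q0);print(nm,q0.round(2),a,b)
E
```

```text
t 12.47 pos [ 0.4919 -0.114   0.2903] tx [ 0.954 -0.298  0.   ] ty [-0.298 -0.954 -0.   ] tz [ 0.  0. -1.] q [ 0.506  0.388 -0.463  1.981  0.232  0.823 -1.959] w 0.0874 F [0.  0.3 1.6]
[-0.15 -0.04  9.13]
pick0 [ 0.44  0.54 -0.38  2.03  0.33  0.63 -2.04] 0.0 0.0
lift [ 0.48  0.45 -0.42  2.    0.27  0.74 -1.98] 0.0 0.0
rotmid [ 0.69  0.5  -0.7   2.01  0.45  0.79 -1.09] 0.0 0.0
set0 [ 0.83  0.66 -0.89  2.05  0.74  0.79 -0.28] 0.0 0.0
up [ 1.03  0.45 -1.11  1.91  0.46  1.07 -0.04] 0.0 0.0
tilted high [ 1.22  1.06 -1.16  1.52  0.14  1.49  0.33] 0.0 0.0
grasp [ 1.18  1.14 -1.11  1.71  0.21  1.22  0.31] 0.0 0.0
lift [ 1.19  1.08 -1.15  1.71  0.17  1.26  0.29] 0.0 0.0
side [ 0.98  1.16 -1.12  1.45  0.17  1.33  0.23] 0.0 0.0
place [ 0.89  1.11 -1.15  1.7   0.14  1.04  0.12] 0.0 0.0
```

servo_tool(
  moves=[
    {"linear": [-0.1,0,2],"rotation": [0,0,0]},
    {"linear": [0,0,2.5],"rotation": [0,0,0]},
    {"linear": [0,0,2.5],"rotation": [0,0,0]},
    {"linear": [0,0,1.5],"rotation": [0,0,0]},
    {"linear": [0,0,0.6],"rotation": [0,0,0]},
    {"linear": [0,0,0],"rotation": [0,0,0]},
    {"linear": [0,0,0],"rotation": [0,0,0]},
  ],
)

```text
t: 13.05
tool_pos: [0.491, -0.1144, 0.1998]
tool_rot: [-0.0, 0.988, -0.152, 0.001]
force: [0.7, -0.2, 0.5]
width: 0.0874
grasp_force: 0.0
```

servo_tool(
  moves=[
    {"linear": [0,0,0],"rotation": [0,0,0]},
    {"linear": [0,0,0],"rotation": [0,0,0]},
    {"linear": [0,0,0],"rotation": [0,0,0]},
    {"linear": [0,0,0],"rotation": [0,0,0]},
    {"linear": [0,0,0],"rotation": [0,0,0]},
    {"linear": [0,0,0],"rotation": [0,0,0]},
    {"linear": [0,0,0],"rotation": [0,0,0]},
    {"linear": [0,0,0],"rotation": [0,0,0]},
    {"linear": [0,0,0],"rotation": [0,0,0]},
    {"linear": [0,0,0],"rotation": [0,0,0]},
  ],
  claw=1,
  grip_force=30,
)

```text
t: 13.88
tool_pos: [0.4902, -0.1145, 0.1986]
tool_rot: [0.0, 0.988, -0.152, -0.0]
force: [-1.2, 0.8, 0.2]
width: 0.0246
grasp_force: 0.0
```

servo_tool(
  moves=[
    {"linear": [0,0,-0.5],"rotation": [0,0,0]},
    {"linear": [0,0,-1.5],"rotation": [0,0,0]},
    {"linear": [0,0,-2],"rotation": [0,0,0]},
    {"linear": [0,0,-1],"rotation": [0,0,0]},
    {"linear": [0,0,0],"rotation": [0,0,0]},
    {"linear": [0,0,0],"rotation": [0,0,0]},
  ],
)

```text
t: 14.38
tool_pos: [0.4902, -0.1147, 0.2489]
tool_rot: [0.0, 0.988, -0.152, 0.001]
force: [-0.9, -0.4, -1.9]
width: 0.0116
grasp_force: 29.7
```

```bash
python3 - <<'E'
from rep import *
s,M=state();print(s['grasp_force'],need(mw(-.16,-.197,.09)))
E
```

```text
t 14.38 pos [ 0.4902 -0.1147  0.2489] tx [ 0.954 -0.301  0.001] ty [-0.301 -0.954  0.   ] tz [ 0.001 -0.001 -1.   ] q [ 0.485  0.447 -0.439  2.017  0.279  0.734 -2.001] w 0.0116 F [-0.9 -0.4 -1.9]
29.740142533337348 [ 1.39  1.64 -0.41]
```

```bash
python3 - <<'E'
from rep import *
for n in('top','wrist','side'):
    c=shot(n,n+'8.png');P=cloud(c)
    m=(np.hypot(P[...,0]-.54,P[...,1]+.128)<.042)&(P[...,2]>.01)&(P[...,2]<.16)&((P[...,0]-.5355)*.954-(P[...,1]+.127)*.3>-.03)
    Q=P[m];print(n,m.sum(),np.percentile(Q,[1,50,99],axis=0).round(3).tolist() if m.sum() else '')
    if m.sum()>20:
        k=Q[Q[:,2]>np.percentile(Q[:,2],98)-.008];print(' rim z',np.percentile(Q[:,2],98),cv2.minEnclosingCircle((k[:,:2]*1000).astype(np.float32)))
        A=np.c_[k[:,:2]-k[:,:2].mean(0),np.ones(len(k))];print(' tilt',np.linalg.lstsq(A,k[:,2],rcond=None)[0])
E
```

```text
top 21 [[0.541, -0.116, 0.054], [0.553, -0.108, 0.081], [0.565, -0.099, 0.091]]
 rim z 0.09068897438462264 ((550.97998046875, -106.696044921875), 13.209939956665039)
 tilt [0.2002575  0.48983831 0.08771907]
wrist 17056 [[0.509, -0.156, 0.04], [0.53, -0.126, 0.072], [0.566, -0.097, 0.16]]
 rim z 0.15938072941717843 ((518.2906494140625, -122.09761047363281), 35.16941452026367)
 tilt [-0.19568575  0.06128904  0.15653671]
side 195 [[0.511, -0.154, 0.035], [0.534, -0.108, 0.067], [0.564, -0.095, 0.086]]
 rim z 0.08524829644260225 ((535.6943359375, -124.65592193603516), 31.31632423400879)
 tilt [-0.0429596   0.04170914  0.08205337]
```

```bash
cat > rim.py <<'E'
from rep import *
def rim(cen,R0=.045):
    for n in('wrist','side'):
        P=cloud(shot(n));d=P[...,:2]-cen;ang=np.arctan2(d[...,1],d[...,0]);rr=np.hypot(d[...,0],d[...,1])
        out=[]
        for a in np.arange(-np.pi,np.pi,np.pi/12):
            m=(rr>.022)&(rr<.034)&(abs(ang-a)<np.pi/24)&(P[...,2]<.13)&(P[...,2]>.02)
            if m.sum()>4: Q=P[m];out.append(Q[Q[:,2]>np.percentile(Q[:,2],85)].mean(0))
        out=np.array(out)
        if len(out)<5: print(n,len(out));continue
        A=np.c_[out[:,:2]-cen,np.ones(len(out))];s=np.linalg.lstsq(A,out[:,2],rcond=None)[0];print(n,len(out),'slopes',s.round(3),'res',np.abs(A@s-out[:,2]).max().round(4))
E
python3 - <<'E'
from rim import *
rim(np.array([.5355,-.127]))
E
```

```text
wrist 24 slopes [-0.037  0.024  0.085] res 0.0003
side 12 slopes [-0.084  0.09   0.08 ] res 0.0086
```

servo_tool(
  moves=[
    {"linear": [0,0,0],"rotation": [0,0,-0.06]},
    {"linear": [0,0,0],"rotation": [0,0,-0.115]},
    {"linear": [0,0,0],"rotation": [0,0,-0.115]},
    {"linear": [0,0,0],"rotation": [0,0,-0.115]},
    {"linear": [0,0,0],"rotation": [0,0,-0.115]},
    {"linear": [0,0,0],"rotation": [0,0,-0.115]},
    {"linear": [0,0,0],"rotation": [0,0,-0.115]},
    {"linear": [0,0,0],"rotation": [0,0,-0.115]},
    {"linear": [0,0,0],"rotation": [0,0,-0.115]},
    {"linear": [0,0,0],"rotation": [0,0,-0.115]},
  ],
)

```text
t: 15.47
tool_pos: [0.4901, -0.1145, 0.2481]
tool_rot: [-0.0, 0.922, 0.387, -0.0]
force: [0.3, -0.2, -2.2]
width: 0.0116
grasp_force: 29.7
```

servo_tool(
  moves=[
    {"linear": [0,0,0],"rotation": [0,0,-0.115]},
    {"linear": [0,0,0],"rotation": [0,0,-0.115]},
    {"linear": [0,0,0],"rotation": [0,0,-0.115]},
    {"linear": [0,0,0],"rotation": [0,0,-0.115]},
    {"linear": [0,0,0],"rotation": [0,0,-0.115]},
    {"linear": [0,0,0],"rotation": [0,0,-0.115]},
    {"linear": [0,0,0],"rotation": [0,0,-0.115]},
    {"linear": [0,0,0],"rotation": [0,0,-0.115]},
    {"linear": [-1,0.2,0],"rotation": [0,0,-0.094]},
    {"linear": [-1,0.2,0],"rotation": [0,0,0]},
  ],
)

```text
t: 16.3
tool_pos: [0.4976, -0.1336, 0.248]
tool_rot: [-0.001, 0.618, 0.786, -0.0]
force: [0.5, 0.7, -1.5]
width: 0.0114
grasp_force: 29.7
```

servo_tool(
  moves=[
    {"linear": [0,0,1],"rotation": [0,0,0]},
    {"linear": [0,0,1],"rotation": [0,0,0]},
    {"linear": [0,0,0.6],"rotation": [0,0,0]},
    {"linear": [0,0,0],"rotation": [0,0,0]},
    {"linear": [0,0,0],"rotation": [0,0,0]},
  ],
)

```text
t: 16.72
tool_pos: [0.4975, -0.1327, 0.222]
tool_rot: [-0.001, 0.62, 0.785, -0.0]
force: [0.4, 0.0, -0.5]
width: 0.0116
grasp_force: 29.7
```

```bash
python3 - <<'E'
from rim import *
s,M=state();g=s['tool_pos'];b=g[:2]+M[:2,0]*.046;print(b);rim(b)
E
```

```text
t 16.72 pos [ 0.4975 -0.1327  0.222 ] tx [-0.231  0.973  0.001] ty [ 0.973  0.231 -0.001] tz [-0.001  0.001 -1.   ] q [ 0.844  0.651 -0.901  1.984  0.687  0.846 -0.209] w 0.0116 F [ 0.4  0.  -0.5]
[ 0.48690092 -0.08797594]
wrist 24 slopes [ 0.066 -0.426  0.071] res 0.0538
side 18 slopes [ 0.172 -0.824  0.076] res 0.0444
```

servo_tool(
  moves=[
    {"linear": [0,0,0.4],"rotation": [0,0,0]},
    {"linear": [0,0,0.2],"rotation": [0,0,0]},
    {"linear": [0,0,0],"rotation": [0,0,0]},
    {"linear": [0,0,0],"rotation": [0,0,0]},
  ],
)

```text
t: 17.15
tool_pos: [0.4978, -0.1334, 0.2166]
tool_rot: [-0.0, 0.62, 0.784, -0.0]
force: [0.6, -0.4, -2.3]
width: 0.0116
grasp_force: 29.7
```

servo_tool(
  moves=[
    {"linear": [0,0,0],"rotation": [0,0,0]},
    {"linear": [0,0,0],"rotation": [0,0,0]},
    {"linear": [0,0,0],"rotation": [0,0,0]},
    {"linear": [0,0,0],"rotation": [0,0,0]},
    {"linear": [0,0,0],"rotation": [0,0,0]},
    {"linear": [0,0,-1],"rotation": [0,0,0]},
    {"linear": [0,0,-2.5],"rotation": [0,0,0]},
    {"linear": [0,0,-3],"rotation": [0,0,0]},
    {"linear": [0,0,-3],"rotation": [0,0,0]},
    {"linear": [0,0,0],"rotation": [0,0,0]},
  ],
  claw=-1,
)

```text
t: 17.98
tool_pos: [0.4995, -0.1327, 0.3172]
tool_rot: [0.003, 0.62, 0.785, 0.001]
force: [0.7, -0.1, -0.3]
width: 0.0749
grasp_force: 0.0
```

```bash
cat > cup.py <<'E'
from rep import *
from scipy.optimize import least_squares
def cup(cen,hd,z0=.052,n='wrist'):
    P=cloud(shot(n));hv=np.array([np.cos(hd),np.sin(hd)])
    m=(P[...,2]>.012)&(P[...,2]<z0+.008)&(np.hypot(P[...,0]-cen[0],P[...,1]-cen[1])<.068);Q=P[m]
    q=Q[abs(Q[:,2]-z0)<.006][:,:2];H=cv2.convexHull((q*1000).astype(np.float32))[:,0];H=H[(H/1000-cen)@hv<.018]
    f=least_squares(lambda p:np.hypot(*(H-p).T)-30,np.array(cen)*1000,loss='soft_l1');b=f.x/1000
    h=Q[(np.hypot(*(Q[:,:2]-b).T)>.036)];d=h[:,:2].mean(0)-b if len(h) else [0,0]
    print('bowl',b.round(4),'hull err',np.abs(f.fun).max().round(1),len(H),'handle deg',np.degrees(np.arctan2(d[1],d[0])).round(1),len(h),'zmax',np.percentile(Q[:,2],98).round(4))
    return b
E
python3 - <<'E'
from cup import *
s,M=state();cup([.487,-.088],np.radians(-76.5));cup([.487,-.088],np.radians(-76.5),n='side')
E
```

```text
t 17.98 pos [ 0.4995 -0.1327  0.3172] tx [-0.231  0.973 -0.003] ty [0.973 0.232 0.006] tz [ 0.007 -0.002 -1.   ] q [ 0.941  0.529 -1.021  1.909  0.539  1.    -0.088] w 0.0749 F [ 0.7 -0.1 -0.3]
bowl [ 0.4823 -0.0874] hull err 0.4 39 handle deg -71.0 233 zmax 0.0536
bowl [ 0.4806 -0.0845] hull err 1.0 15 handle deg -73.3 8 zmax 0.0532
```

servo_tool(
  moves=[
    {"linear": [0,0,0],"rotation": [0,0,-0.087]},
    {"linear": [-2,0,0],"rotation": [0,0.06,0]},
    {"linear": [-3.5,0.6,0],"rotation": [0,0.115,0]},
    {"linear": [-3.5,0,0],"rotation": [0,0.115,0]},
    {"linear": [-3.5,0,0],"rotation": [0,0.115,0]},
    {"linear": [-2,0,0],"rotation": [0,0.115,0]},
    {"linear": [-1,0,0],"rotation": [0,0.115,0]},
    {"linear": [0,0,0],"rotation": [0,0.115,0]},
    {"linear": [0,0,0],"rotation": [0,0.115,0]},
    {"linear": [0,0,0],"rotation": [0,0,0]},
  ],
)

```text
t: 18.92
tool_pos: [0.55, -0.2753, 0.2767]
tool_rot: [-0.344, 0.532, 0.733, 0.247]
force: [-0.3, -0.8, -0.8]
width: 0.088
grasp_force: 0.0
```

servo_tool(
  moves=[
    {"linear": [0,0,0],"rotation": [0,0,0]},
  ],
)

```text
t: 19.0
tool_pos: [0.5505, -0.2741, 0.2784]
tool_rot: [-0.34, 0.532, 0.736, 0.245]
force: [0.0, 0.4, 0.6]
width: 0.0878
grasp_force: 0.0
```

```bash
python3 - <<'E'
from cup import *
s,M=state();cup([.4825,-.088],np.radians(-71));print(need([.498,-.134,.036]))
z=.766*np.array([np.cos(np.radians(108.5)),np.sin(np.radians(108.5)),0])-np.array([0,0,.643])
x=.643*np.array([np.cos(np.radians(108.5)),np.sin(np.radians(108.5)),0])+np.array([0,0,.766])
Rd=np.c_[x,np.cross(z,x),z];print(R.from_matrix(M.T@Rd).as_rotvec())
E
```

```text
t 19.00 pos [ 0.5505 -0.2741  0.2784] tx [-0.203  0.616  0.761] ty [ 0.949  0.314 -0.001] tz [-0.24   0.722 -0.649] q [ 1.132  1.045 -1.115  1.451  0.124  1.528  0.39 ] w 0.0878 F [0.  0.4 0.6]
bowl [ 0.4825 -0.0875] hull err 0.5 31 handle deg -71.2 342 zmax 0.0536
[-8.82 -0.59 10.86]
[ 0.00164525  0.00741149 -0.00315526]
```

servo_tool(
  moves=[
    {"linear": [-2.5,-0.3,0],"rotation": [0,0,0]},
    {"linear": [-3.3,-0.3,0],"rotation": [0,0,0]},
    {"linear": [-3,0,0],"rotation": [0,0,0]},
    {"linear": [0,0,2.5],"rotation": [0,0,0]},
    {"linear": [0,0,3],"rotation": [0,0,0]},
    {"linear": [0,0,2.5],"rotation": [0,0,0]},
    {"linear": [0,0,0],"rotation": [0,0,0]},
    {"linear": [0,0,0],"rotation": [0,0,0]},
  ],
)

```text
t: 19.72
tool_pos: [0.5436, -0.2709, 0.1621]
tool_rot: [-0.339, 0.531, 0.737, 0.244]
force: [0.6, -0.0, 1.4]
width: 0.0878
grasp_force: 0.0
```

```bash
python3 - <<'E'
from cup import *
s,M=state();cup([.4825,-.088],np.radians(-71));print(need([.498,-.134,.036]))
E
```

```text
t 19.72 pos [ 0.5436 -0.2709  0.1621] tx [-0.206  0.617  0.759] ty [ 0.948  0.318 -0.   ] tz [-0.242  0.72  -0.651] q [ 1.115  1.174 -1.042  1.5    0.221  1.394  0.446] w 0.0878 F [ 0.6 -0.   1.4]
bowl [ 0.4827 -0.0878] hull err 0.7 22 handle deg -69.8 906 zmax 0.0534
[-0.15 -0.03  3.  ]
```

servo_tool(
  moves=[
    {"linear": [-0.1,0,1.5],"rotation": [0,0,0]},
    {"linear": [0,0,1.2],"rotation": [0,0,0]},
    {"linear": [0,0,0.3],"rotation": [0,0,0]},
    {"linear": [0,0,0],"rotation": [0,0,0]},
    {"linear": [0,0,0],"rotation": [0,0,0]},
  ],
)

```text
t: 20.18
tool_pos: [0.5371, -0.2515, 0.142]
tool_rot: [-0.339, 0.532, 0.736, 0.245]
force: [-0.5, 0.2, 0.5]
width: 0.0879
grasp_force: 0.0
```

servo_tool(
  moves=[
    {"linear": [0,0,0],"rotation": [0,0,0]},
    {"linear": [0,0,0],"rotation": [0,0,0]},
    {"linear": [0,0,0],"rotation": [0,0,0]},
    {"linear": [0,0,0],"rotation": [0,0,0]},
    {"linear": [0,0,0],"rotation": [0,0,0]},
    {"linear": [0,0,0],"rotation": [0,0,0]},
    {"linear": [0,0,0],"rotation": [0,0,0]},
    {"linear": [0,0,0],"rotation": [0,0,0]},
    {"linear": [0,0,0],"rotation": [0,0,0]},
    {"linear": [0,0,0],"rotation": [0,0,0]},
  ],
  claw=1,
  grip_force=40,
)

```text
t: 21.02
tool_pos: [0.5368, -0.2511, 0.1415]
tool_rot: [-0.34, 0.531, 0.736, 0.245]
force: [-1.0, -0.4, 0.1]
width: 0.0247
grasp_force: 0.0
```

servo_tool(
  moves=[
    {"linear": [0,0,0],"rotation": [0,0,0]},
    {"linear": [0,0,0],"rotation": [0,0,0]},
    {"linear": [0,0,0],"rotation": [0,0,0]},
    {"linear": [0,0,0],"rotation": [0,0,0]},
  ],
)

```text
t: 21.35
tool_pos: [0.5369, -0.2512, 0.1415]
tool_rot: [-0.34, 0.532, 0.736, 0.245]
force: [-0.6, -1.3, 0.4]
width: 0.0117
grasp_force: 41.1
```

```bash
python3 - <<'E'
from cup import *
s,M=state();print(s['grasp_force'],s['tool_pos']+.163*M[:,2]);cup([.4825,-.088],np.radians(-71));cup([.4825,-.088],np.radians(-71),n='side')
E
```

```text
t 21.35 pos [ 0.5369 -0.2512  0.1415] tx [-0.204  0.616  0.761] ty [ 0.949  0.314 -0.   ] tz [-0.239  0.722 -0.649] q [ 1.11   1.19  -1.035  1.547  0.231  1.334  0.437] w 0.0117 F [-0.6 -1.3  0.4]
41.088392779358855 [ 0.49786136 -0.13345941  0.03574089]
bowl [ 0.4819 -0.0871] hull err 0.7 27 handle deg -71.9 2625 zmax 0.0576
bowl [ 0.4806 -0.085 ] hull err 2.8 13 handle deg -74.1 66 zmax 0.0571
```

servo_tool(
  moves=[
    {"linear": [0.5,0,-0.4],"rotation": [0,0,0]},
    {"linear": [1.3,0,-1.1],"rotation": [0,0,0]},
    {"linear": [1.3,0,-1.1],"rotation": [0,0,0]},
    {"linear": [0.2,0,-0.2],"rotation": [0,0,0]},
    {"linear": [0,0,0],"rotation": [-0.082,0,0.07]},
    {"linear": [0,0,0],"rotation": [-0.082,0,0.07]},
    {"linear": [0,0,0],"rotation": [-0.082,0,0.07]},
    {"linear": [0,0,0],"rotation": [0,0,0]},
    {"linear": [0,0,0],"rotation": [0,0,0]},
    {"linear": [0,0,0],"rotation": [0,0,0]},
  ],
)

```text
t: 22.28
tool_pos: [0.5368, -0.2511, 0.1853]
tool_rot: [-0.296, 0.642, 0.642, 0.296]
force: [0.2, 0.1, -0.6]
width: 0.0113
grasp_force: 40.6
```

```bash
python3 - <<'E'
from ikc import *
s,M=state();g=s['tool_pos']+.163*M[:,2];h=M[:2,2]/np.linalg.norm(M[:2,2]);b=g[:2]+.048*h;print('w',s['width'],'grasp',g,'bowl pred',b)
for n in('wrist','side'):
    P=cloud(shot(n));r=np.hypot(P[...,0]-b[0],P[...,1]-b[1]);m=(r<.034)&(P[...,2]>.02)&(P[...,2]<.105);Q=P[m]
    print(n,m.sum(),np.percentile(Q,[1,50,99],axis=0).round(3).tolist())
    out=[]
    A=np.arctan2(P[...,1]-b[1],P[...,0]-b[0])
    for a in np.arange(-np.pi,np.pi,np.pi/12):
        dirv=np.array([np.cos(a),np.sin(a)])
        if dirv@h<-.5: continue
        k=m&(abs(A-a)<.13)&(r>.022)
        if k.sum()>4: q=P[k];out.append(q[q[:,2]>np.percentile(q[:,2],85)].mean(0))
    out=np.array(out)
    if len(out)>4:
        B=np.c_[out[:,:2]-b,np.ones(len(out))];sl=np.linalg.lstsq(B,out[:,2],rcond=None)[0];print(' rim plane',sl.round(3),np.abs(B@sl-out[:,2]).max().round(4))
tb=np.array([.572,.0853]);tg=tb-.048*h
print('need carry',need(np.r_[tg,.075]));x,e1,e2=ik(np.r_[tg,.066],np.radians(90),np.radians(49.5),s['qpos']);print(x.round(2),e1,e2)
E
```

```text
t 22.28 pos [ 0.5368 -0.2511  0.1853] tx [-0.     0.649  0.761] ty [1. 0. 0.] tz [ 0.     0.761 -0.649] q [ 1.193  1.105 -1.066  1.635  0.104  1.125  0.267] w 0.0113 F [ 0.2  0.1 -0.6]
w 0.011257582403351916 grasp [ 0.53678401 -0.12709341  0.07952798] bowl pred [ 0.53678537 -0.07909341]
wrist 9098 [[0.508, -0.111, 0.052], [0.536, -0.066, 0.082], [0.564, -0.051, 0.097]]
 rim plane [-0.002 -0.064  0.097] 0.0005
side 294 [[0.505, -0.106, 0.046], [0.534, -0.071, 0.08], [0.564, -0.048, 0.097]]
 rim plane [ 0.006 -0.066  0.095] 0.0035
need carry [10.31  3.47 12.76]
[ 0.95  1.03 -1.1   1.85  0.02  0.79  0.08] 0.0 0.0
```

servo_tool(
  moves=[
    {"linear": [0,0,0],"rotation": [0,0.032,0]},
    {"linear": [0,0,0],"rotation": [0,0.032,0]},
    {"linear": [0.8,0.5,1.3],"rotation": [0,0,0]},
    {"linear": [1.2,0.8,1.9],"rotation": [0,0,0]},
    {"linear": [1.2,0.8,1.9],"rotation": [0,0,0]},
    {"linear": [1.2,0.8,1.9],"rotation": [0,0,0]},
    {"linear": [0.7,0.6,1],"rotation": [0,0,0]},
    {"linear": [0,0,0],"rotation": [0,0,0]},
    {"linear": [0,0,0],"rotation": [0,0,0]},
  ],
)

```text
t: 23.13
tool_pos: [0.5723, -0.1563, 0.1775]
tool_rot: [-0.317, 0.633, 0.631, 0.317]
force: [0.7, -1.6, -1.1]
width: 0.0117
grasp_force: 40.6
```

```bash
python3 - <<'E'
from rep import *
s,M=state();g=s['tool_pos']+.163*M[:,2];h=M[:2,2]/np.linalg.norm(M[:2,2]);b=g[:2]+.048*h;print('grasp',g,'bowl pred',b)
for n in('wrist','side'):
    P=cloud(shot(n));r=np.hypot(P[...,0]-b[0],P[...,1]-b[1]);m=(r<.036)&(P[...,2]>.02)&(P[...,2]<.105)
    A=np.arctan2(P[...,1]-b[1],P[...,0]-b[0]);out=[]
    for a in np.arange(-np.pi,np.pi,np.pi/12):
        if np.array([np.cos(a),np.sin(a)])@h<-.5: continue
        k=m&(abs(A-a)<.13)&(r>.022)
        if k.sum()>4: q=P[k];out.append(q[q[:,2]>np.percentile(q[:,2],85)].mean(0))
    out=np.array(out)
    if len(out)>4:
        B=np.c_[out[:,:2]-b,np.ones(len(out))];sl=np.linalg.lstsq(B,out[:,2],rcond=None)[0];print(n,' rim plane',sl.round(3),np.abs(B@sl-out[:,2]).max().round(4))
        Q=P[m&(abs(P[...,2]-.094)<.006)];print(' rim x range',Q[:,0].min(),Q[:,0].max(),'ymax',Q[:,1].max())
print('need carry',need(np.r_[.572,.0373,.075]))
E
```

```text
t 23.13 pos [ 0.5723 -0.1563  0.1775] tx [0.002 0.598 0.802] ty [ 1.    -0.002 -0.001] tz [ 0.001  0.802 -0.598] q [ 1.076  1.14  -1.094  1.678  0.055  0.993  0.198] w 0.0117 F [ 0.7 -1.6 -1.1]
grasp [ 0.57251385 -0.02561532  0.08005181] bowl pred [0.5725807  0.02238463]
wrist  rim plane [0.    0.006 0.1  ] 0.0004
 rim x range 0.5420128282530567 0.6019479979414565 ymax 0.050885241508985254
side  rim plane [-1.35   0.887  0.055] 0.0173
 rim x range 0.5398345336687402 0.5849736760734001 ymax 0.05358863426008875
need carry [ 3.49 -0.09  5.46]
```

servo_tool(
  moves=[
    {"linear": [-0.4,0,0.3],"rotation": [0,0,0]},
    {"linear": [-0.4,0,0.3],"rotation": [0,0,0]},
    {"linear": [0.8,0,1.1],"rotation": [0,0,0]},
    {"linear": [0.9,0,1.2],"rotation": [0,0,0]},
    {"linear": [0.9,0,1.2],"rotation": [0,0,0]},
    {"linear": [0.7,0,0.9],"rotation": [0,0,0]},
    {"linear": [0.5,0,0.6],"rotation": [0,0,0]},
    {"linear": [0,0,0],"rotation": [0,0,0]},
    {"linear": [0,0,0],"rotation": [0,0,0]},
  ],
)

```text
t: 23.98
tool_pos: [0.5724, -0.0936, 0.1682]
tool_rot: [-0.316, 0.633, 0.631, 0.317]
force: [1.0, -1.1, -1.5]
width: 0.0113
grasp_force: 40.6
```

```bash
python3 - <<'E'
from rep import *
s,M=state();g=s['tool_pos']+.163*M[:,2];print('grasp',g,need(np.r_[.572,.0373,.064]))
c=shot('side','s9.png');P=cloud(c)
m=(np.hypot(P[...,0]-.572,P[...,1]-.085)<.05)&(P[...,2]>.033)&(P[...,2]<.1);Q=P[m];print(len(Q),np.percentile(Q,[1,50,99],axis=0).round(3).tolist())
im=c['color'][:,:,::-1];v,u=np.where(m);print(u.min(),u.max(),v.min(),v.max())
E
```

```text
t 23.98 pos [ 0.5724 -0.0936  0.1682] tx [0.002 0.599 0.801] ty [ 1.    -0.003 -0.   ] tz [ 0.002  0.801 -0.599] q [ 1.009  1.139 -1.098  1.749  0.049  0.869  0.155] w 0.0113 F [ 1.  -1.1 -1.5]
grasp [0.57271614 0.03695984 0.07056631] [-0.51 -0.07  0.42]
458 [[0.541, 0.038, 0.038], [0.571, 0.096, 0.073], [0.612, 0.122, 0.097]]
299 328 230 255
```

servo_tool(
  moves=[
    {"linear": [-0.3,0,0.2],"rotation": [0,0,0]},
    {"linear": [-0.2,0,0.15],"rotation": [0,0,0]},
    {"linear": [0,0,0],"rotation": [0,0,0]},
    {"linear": [0,0,0],"rotation": [0,0,0]},
  ],
)

```text
t: 24.37
tool_pos: [0.5723, -0.0944, 0.1618]
tool_rot: [-0.316, 0.634, 0.631, 0.317]
force: [-0.2, -0.1, -1.2]
width: 0.0113
grasp_force: 40.6
```

```bash
python3 - <<'E'
from rep import *
s,M=state();g=s['tool_pos']+.163*M[:,2];print('grasp',g)
P=cloud(shot('wrist'));b=g[:2]+.048*np.array([0,1])
m=(np.hypot(P[...,0]-b[0],P[...,1]-b[1])<.034)&(P[...,2]>.06)&(P[...,2]<.099)&(P[...,1]>.06);Q=P[m];print(len(Q),np.percentile(Q,[1,50,99],axis=0).round(4).tolist() if len(Q) else '')
m=(abs(P[...,2]-.03)<.008)&(np.hypot(P[...,0]-b[0],P[...,1]-b[1])<.1);print('tray',m.sum(),np.median(P[m][:,2]) if m.any() else'')
E
```

```text
t 24.37 pos [ 0.5723 -0.0944  0.1618] tx [0.003 0.599 0.801] ty [ 1.    -0.004 -0.001] tz [ 0.003  0.801 -0.599] q [ 1.008  1.148 -1.092  1.748  0.053  0.864  0.159] w 0.0113 F [-0.2 -0.1 -1.2]
grasp [0.57280001 0.03614805 0.06418214]
980 [[0.5477, 0.0601, 0.0604], [0.5878, 0.0636, 0.0789], [0.6002, 0.0907, 0.0844]]
tray 6662 0.02897530460891805
```

servo_tool(
  moves=[
    {"linear": [-0.1,0,0.2],"rotation": [0,0,0]},
    {"linear": [-0.1,0,0.1],"rotation": [0,0,0]},
    {"linear": [0,0,0],"rotation": [0,0,0]},
    {"linear": [0,0,0],"rotation": [0,0,0]},
  ],
)

```text
t: 24.75
tool_pos: [0.5728, -0.0927, 0.1601]
tool_rot: [-0.316, 0.633, 0.631, 0.318]
force: [-1.1, -2.8, 8.3]
width: 0.0115
grasp_force: 40.5
```

servo_tool(
  moves=[
    {"linear": [-0.05,0,0.05],"rotation": [0,0,0]},
    {"linear": [0,0,0],"rotation": [0,0,0]},
    {"linear": [0,0,0],"rotation": [0,0,0]},
  ],
)

```text
t: 25.0
tool_pos: [0.5729, -0.0926, 0.1599]
tool_rot: [-0.316, 0.633, 0.631, 0.318]
force: [-2.4, -6.3, 11.3]
width: 0.0115
grasp_force: 40.5
```

```bash
python3 - <<'E'
from rep import *
s,M=state();g=s['tool_pos']+.163*M[:,2];print('grasp',g)
E
```

```text
t 25.00 pos [ 0.5729 -0.0926  0.1599] tx [0.002 0.597 0.802] ty [ 1.    -0.004  0.001] tz [ 0.004  0.802 -0.597] q [ 1.005  1.152 -1.092  1.748  0.053  0.859  0.16 ] w 0.0115 F [-2.4 -6.3 11.3]
grasp [0.57351309 0.03811183 0.06260615]
```

servo_tool(
  moves=[
    {"linear": [0.1,0,-0.1],"rotation": [0,0,0]},
    {"linear": [0,0,0],"rotation": [0,0,0]},
  ],
)

```text
t: 25.17
tool_pos: [0.5727, -0.0927, 0.1604]
tool_rot: [-0.316, 0.633, 0.631, 0.318]
force: [-0.8, -2.3, 5.7]
width: 0.0114
grasp_force: 40.6
```

servo_tool(
  moves=[
    {"linear": [0,0,0],"rotation": [0,0,0]},
    {"linear": [0,0,0],"rotation": [0,0,0]},
    {"linear": [0,0,0],"rotation": [0,0,0]},
    {"linear": [0,0,0],"rotation": [0,0,0]},
    {"linear": [0,0,0],"rotation": [0,0,0]},
  ],
  claw=0.2,
)

```text
t: 25.58
tool_pos: [0.5722, -0.0927, 0.1592]
tool_rot: [-0.316, 0.633, 0.631, 0.317]
force: [-0.1, -0.1, -0.0]
width: 0.0342
grasp_force: 0.0
```

```bash
python3 - <<'E'
from rep import *
s,M=state()
E
```

```text
t 25.58 pos [ 0.5722 -0.0927  0.1592] tx [0.002 0.599 0.801] ty [ 1.    -0.003 -0.001] tz [ 0.002  0.801 -0.599] q [ 1.005  1.151 -1.09   1.749  0.055  0.859  0.16 ] w 0.0342 F [-0.1 -0.1 -0. ]
```

Retract along the tool axis and check the cup.

servo_tool(
  moves=[
    {"linear": [0,0,-0.8],"rotation": [0,0,0]},
    {"linear": [0,0,-1.5],"rotation": [0,0,0]},
    {"linear": [0,0,-2],"rotation": [0,0,0]},
    {"linear": [0,0,-2.5],"rotation": [0,0,0]},
    {"linear": [0,0,-2.5],"rotation": [0,0,0]},
    {"linear": [0,0,-1.5],"rotation": [0,0,0]},
    {"linear": [0,0,0],"rotation": [0,0,0]},
    {"linear": [0,0,0],"rotation": [0,0,0]},
  ],
)

```text
t: 26.25
tool_pos: [0.572, -0.1801, 0.2243]
tool_rot: [-0.316, 0.634, 0.631, 0.317]
force: [-0.3, 0.3, -0.4]
width: 0.0353
grasp_force: 0.0
```

```bash
python3 - <<'E'
from rep import *
s,M=state()
c=shot('wrist');P=cloud(c);r=P[...,:2]-O;x=r@mx;y=r@my
cv2.imwrite('pics/w10.png',c['color'][:,:,::-1])
m=(np.hypot(x+.038,y)<.07)&(P[...,2]>.036)&(P[...,2]<.09)&(x<-.003);Q=np.c_[x,y,P[...,2]][...] if 0 else np.stack([x,y,P[...,2]],-1)[m]
print(len(Q),np.percentile(Q,[.5,50,99.5],axis=0).round(4).tolist())
for zz in(.06,.07,.078):
    k=Q[abs(Q[:,2]-zz)<.002];print(zz,len(k),k[:,0].min().round(4),k[:,0].max().round(4),k[:,1].min().round(4))
# machine head right edge / front for bias
m=(abs(P[...,2]-.165)<.025)&(abs(y+.049)<.012)&(x<-.005)&(x>-.08);print('headside y',np.median(y[m]) if m.sum() else 0,m.sum(),x[m].min() if m.sum() else 0)
m=(abs(P[...,2]-.015)<.01)&(abs(y+.065)<.012)&(x<.1)&(x>-.1);print('plinth side y',np.median(y[m]) if m.sum() else 0,m.sum(),x[m].min() if m.sum() else 0)
E
```

```text
t 26.25 pos [ 0.572  -0.1801  0.2243] tx [0.003 0.599 0.8  ] ty [ 1.    -0.005  0.   ] tz [ 0.004  0.8   -0.599] q [ 1.113  1.087 -1.128  1.644  0.028  1.078  0.184] w 0.0353 F [-0.3  0.3 -0.4]
2586 [[-0.0646, -0.0488, 0.0393], [-0.041, -0.0183, 0.0688], [-0.0092, 0.0262, 0.0836]]
0.06 167 -0.063 -0.0107 -0.047
0.07 184 -0.065 -0.0096 -0.0493
0.078 296 -0.0655 -0.0095 -0.0465
headside y -0.05265550023498495 8668 -0.07326125471490863
plinth side y -0.06651926140769157 1393 -0.08228680219844488
```

View pics/w10.png

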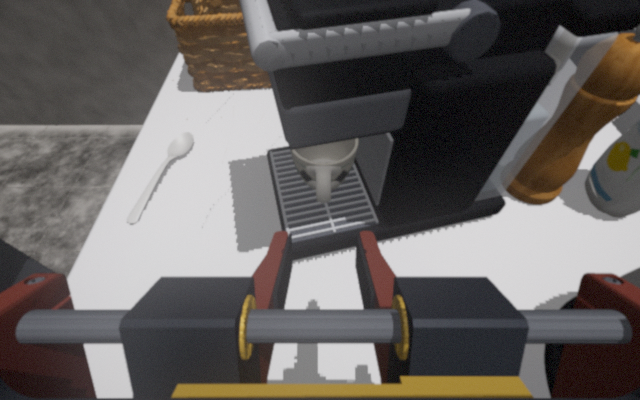

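The cup stands upright on the grille at (325,160) with its handle towards the camera at (323,182), centred at machine x of about -38 mm. Last is the rocker.

servo_tool(
  moves=[
    {"linear": [2,0,-1.5],"rotation": [0,0,0]},
    {"linear": [3,0,-2.2],"rotation": [0,0,0]},
    {"linear": [3,0,-2.2],"rotation": [0,0,0]},
    {"linear": [3,0,-2.2],"rotation": [0,0,0]},
    {"linear": [3,0,-2.2],"rotation": [0,0,0]},
    {"linear": [3,0,-2.2],"rotation": [0,0,0]},
    {"linear": [1.5,0,-1.1],"rotation": [0,0,0]},
    {"linear": [0,0,0],"rotation": [0,-0.116,0]},
    {"linear": [0,0,0],"rotation": [0,-0.116,0]},
    {"linear": [0,0,0],"rotation": [0,-0.116,0]},
  ],
  claw=1,
  grip_force=10,
)

```text
t: 27.13
tool_pos: [0.572, -0.1773, 0.4526]
tool_rot: [-0.201, 0.679, 0.677, 0.201]
force: [0.1, 0.1, -0.5]
width: 0.0007
grasp_force: 0.0
```

servo_tool(
  moves=[
    {"linear": [0,0,0],"rotation": [0,-0.116,0]},
    {"linear": [0,0,0],"rotation": [0,-0.116,0]},
    {"linear": [0,0,0],"rotation": [0,-0.116,0]},
    {"linear": [0,0,0],"rotation": [0,-0.116,0]},
    {"linear": [0,0,0],"rotation": [0,-0.116,0]},
    {"linear": [0,0,0],"rotation": [0,0,0]},
    {"linear": [0,0,0],"rotation": [0,0,0]},
  ],
)

```text
t: 27.72
tool_pos: [0.5721, -0.1756, 0.4531]
tool_rot: [-0.002, 0.707, 0.707, 0.001]
force: [0.5, -0.1, -0.6]
width: 0.0005
grasp_force: 0.0
```

```bash
python3 - <<'E'
from rep import *
s,M=state();print(need(mw(.06,-.017,.235),.182))
P=cloud(shot('wrist'));r=P[...,:2]-O;x=r@mx;y=r@my
m=(abs(x-.06)<.02)&(abs(y)<.03)&(P[...,2]>.15)&(P[...,2]<.24);print('rocker',m.sum())
for lo in np.arange(-.03,.03,.006):
    k=m&(y>=lo)&(y<lo+.006)&(abs(x-.06)<.008);print(round(lo,3),k.sum(),np.median(P[k][:,2]).round(4) if k.any() else '')
m=(P[...,2]>.11)&(P[...,2]<.6);E
sed -i 's/a/a/' /dev/null; true
```

```text
bash: warning: here-document at line 46 delimited by end-of-file (wanted `E')
  File "<stdin>", line 8
    sed -i 's/a/a/' /dev/null; true
           ^^^^^^^^
SyntaxError: invalid syntax
```

```bash
cat > rk.py <<'E'
from rep import *
s,M=state();print(need(mw(.06,-.017,.235),.182))
for n in('top','wrist'):
  P=cloud(shot(n));r=P[...,:2]-O;x=r@mx;y=r@my
  m=(abs(x-.06)<.009)&(P[...,2]>.15)&(P[...,2]<.24)
  print(n,[(round(lo,3),int((k:=m&(y>=lo)&(y<lo+.006)).sum()),np.median(P[k][:,2]).round(4)) for lo in np.arange(-.03,.03,.006)])
E
python3 rk.py
```

```text
t 27.72 pos [ 0.5721 -0.1756  0.4531] tx [-0.     1.     0.003] ty [ 1.     0.    -0.001] tz [-0.001  0.003 -1.   ] q [ 0.913  0.516 -1.015  1.551  0.443  1.326 -0.153] w 0.0005 F [ 0.5 -0.1 -0.6]
[26.65  9.91  3.68]
top [(np.float64(-0.03), 10, np.float64(0.2054)), (np.float64(-0.024), 10, np.float64(0.2066)), (np.float64(-0.018), 17, np.float64(0.2184)), (np.float64(-0.012), 16, np.float64(0.217)), (np.float64(-0.006), 15, np.float64(0.2162)), (np.float64(-0.0), 15, np.float64(0.2138)), (np.float64(0.006), 15, np.float64(0.2122)), (np.float64(0.012), 16, np.float64(0.2117)), (np.float64(0.018), 15, np.float64(0.2101)), (np.float64(0.024), 13, np.float64(0.2029))]
wrist [(np.float64(-0.03), 0, np.float64(nan)), (np.float64(-0.024), 0, np.float64(nan)), (np.float64(-0.018), 0, np.float64(nan)), (np.float64(-0.012), 0, np.float64(nan)), (np.float64(-0.006), 0, np.float64(nan)), (np.float64(-0.0), 0, np.float64(nan)), (np.float64(0.006), 0, np.float64(nan)), (np.float64(0.012), 0, np.float64(nan)), (np.float64(0.018), 0, np.float64(nan)), (np.float64(0.024), 0, np.float64(nan))]
  return _methods._mean(a, axis=axis, dtype=dtype,
  ret = ret.dtype.type(ret / rcount)
```

servo_tool(
  moves=[
    {"linear": [2,0.8,0],"rotation": [0,0,0]},
    {"linear": [3.5,1.3,0],"rotation": [0,0,0]},
    {"linear": [3.5,1.3,0],"rotation": [0,0,0]},
    {"linear": [3.5,1.3,0],"rotation": [0,0,0]},
    {"linear": [3.5,1.3,0],"rotation": [0,0,0]},
    {"linear": [3.5,1.3,0],"rotation": [0,0,0]},
    {"linear": [3.5,1.3,0],"rotation": [0,0,0]},
    {"linear": [2.6,1,0],"rotation": [0,0,0]},
    {"linear": [1,0.3,0],"rotation": [0,0,0]},
    {"linear": [0,0,0],"rotation": [0,0,0]},
  ],
)

```text
t: 28.65
tool_pos: [0.6722, 0.0907, 0.4525]
tool_rot: [-0.003, 0.707, 0.707, 0.001]
force: [-0.4, -0.8, -1.0]
width: 0.0004
grasp_force: 0.0
```

servo_tool(
  moves=[
    {"linear": [0,0,1.5],"rotation": [0,0,0]},
    {"linear": [0,0,1],"rotation": [0,0,0]},
    {"linear": [0,0,0],"rotation": [0,0,0]},
    {"linear": [0,0,0],"rotation": [0,0,0]},
  ],
)

```text
t: 28.98
tool_pos: [0.6721, 0.0859, 0.428]
tool_rot: [-0.001, 0.709, 0.705, -0.001]
force: [0.1, 0.4, 0.4]
width: 0.0007
grasp_force: 0.0
```

```bash
python3 - <<'E'
from rep import *
s,M=state();print(need(mw(.06,-.017,.22),.182))
E
```

```text
t 28.98 pos [0.6721 0.0859 0.428 ] tx [0.006 1.    0.001] ty [ 1.    -0.006 -0.002] tz [-0.002  0.001 -1.   ] q [ 0.366  0.662 -0.95   1.379  0.534  1.371 -0.592] w 0.0007 F [0.1 0.4 0.4]
[ 0.56 -0.08  2.6 ]
```

servo_tool(
  moves=[
    {"linear": [0.5,-0.1,0],"rotation": [0,0,0]},
    {"linear": [0,0,1],"rotation": [0,0,0]},
    {"linear": [0,0,1],"rotation": [0,0,0]},
    {"linear": [0,0,0.5],"rotation": [0,0,0]},
    {"linear": [0,0,0.3],"rotation": [0,0,0]},
    {"linear": [0,0,0.3],"rotation": [0,0,0]},
    {"linear": [0,0,0],"rotation": [0,0,0]},
  ],
)

```text
t: 29.57
tool_pos: [0.6711, 0.0931, 0.3973]
tool_rot: [-0.001, 0.708, 0.706, 0.0]
force: [-0.0, 0.5, 0.2]
width: 0.0002
grasp_force: 0.0
```

```bash
python3 - <<'E'
from rep import *
s,M=state();print(need(mw(.06,-.017,.213),.182))
E
```

```text
t 29.57 pos [0.6711 0.0931 0.3973] tx [0.003 1.    0.001] ty [ 1.    -0.003 -0.001] tz [-0.001  0.001 -1.   ] q [ 0.355  0.684 -0.94   1.419  0.554  1.317 -0.617] w 0.0002 F [-0.   0.5  0.2]
[-0.17 -0.01  0.23]
```

servo_tool(
  moves=[
    {"linear": [-0.1,0,0.2],"rotation": [0,0,0]},
    {"linear": [0,0,0],"rotation": [0,0,0]},
  ],
)

```text
t: 29.73
tool_pos: [0.6709, 0.0929, 0.3969]
tool_rot: [-0.001, 0.708, 0.706, 0.001]
force: [-1.5, -0.5, 3.8]
width: 0.0004
grasp_force: 2.0
```

servo_tool(
  moves=[
    {"linear": [0,0,-1.5],"rotation": [0,0,0]},
    {"linear": [0,0,-3],"rotation": [0,0,0]},
    {"linear": [-3,-1,-3],"rotation": [0,0,0]},
    {"linear": [-3.5,-1.2,0],"rotation": [0,0,0]},
    {"linear": [-3.5,-1.2,0],"rotation": [0,0,0]},
    {"linear": [-3.5,-1.2,0],"rotation": [0,0,0]},
    {"linear": [-3.5,-1.2,0],"rotation": [0,0,0]},
    {"linear": [-2,-1,0],"rotation": [0,0,0]},
    {"linear": [0,0,0],"rotation": [0,0,0]},
    {"linear": [0,0,0],"rotation": [0,0,0]},
  ],
)

```text
t: 30.57
tool_pos: [0.6025, -0.0977, 0.4696]
tool_rot: [-0.0, 0.709, 0.705, 0.0]
force: [0.2, 0.5, 0.3]
width: 0.0008
grasp_force: 0.0
```

```bash
python3 rk.py 2>/dev/null; python3 - <<'E'
from h import *
A=np.load('top.npy');B=cloud(shot('top'))
for n,(u,v) in dict(spoon=(312,281),honey=(350,155),spice=(446,222),sugar=(222,181),pepper=(258,152)).items():
    d=np.abs(A[v-6:v+7,u-6:u+7,2]-B[v-6:v+7,u-6:u+7,2]);print(n,np.nanmedian(d),np.nanpercentile(d,90))
E
```

```text
t 30.57 pos [ 0.6025 -0.0977  0.4696] tx [0.006 1.    0.001] ty [ 1.    -0.006 -0.   ] tz [-0.     0.001 -1.   ] q [ 0.759  0.524 -1.013  1.498  0.448  1.368 -0.29 ] w 0.0008 F [0.2 0.5 0.3]
[18.96  6.71  5.27]
top [(np.float64(-0.03), 12, np.float64(0.2056)), (np.float64(-0.024), 12, np.float64(0.21)), (np.float64(-0.018), 17, np.float64(0.2133)), (np.float64(-0.012), 14, np.float64(0.2132)), (np.float64(-0.006), 13, np.float64(0.2137)), (np.float64(-0.0), 14, np.float64(0.2162)), (np.float64(0.006), 13, np.float64(0.2159)), (np.float64(0.012), 16, np.float64(0.2184)), (np.float64(0.018), 15, np.float64(0.2083)), (np.float64(0.024), 13, np.float64(0.2054))]
wrist [(np.float64(-0.03), 0, np.float64(nan)), (np.float64(-0.024), 0, np.float64(nan)), (np.float64(-0.018), 0, np.float64(nan)), (np.float64(-0.012), 0, np.float64(nan)), (np.float64(-0.006), 0, np.float64(nan)), (np.float64(-0.0), 0, np.float64(nan)), (np.float64(0.006), 0, np.float64(nan)), (np.float64(0.012), 0, np.float64(nan)), (np.float64(0.018), 0, np.float64(nan)), (np.float64(0.024), 0, np.float64(nan))]
spoon 0.0038150585944398685 0.008212505932446624
honey 0.3941544729804969 0.42590383481991073
spice 0.6012121474153806 0.6207862444730246
sugar 0.0034175323800573754 0.00759813274085519
pepper 0.0031407515153880627 0.007812932548210472
```

The rocker has flipped: its right half is now low and its left half high. The gripper is clear of everything.

```bash
python3 -c "
from station import bot
print(bot.sign_off())"
```

```text
the job is handed in; nothing more can be done
None
```

The job is handed in at about 31 s of the 72 s allowed: the capsule is in the chamber, the lever is shut, the cup stands upright under the spout and the rocker is switched on; the spoon, sugar pourer and pepper mill showed no shift, but the arm hid the honey and spice jars from my last check.

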